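# Centre a chocolate egg on its revolving stand and face it to the shop

## Task

The chocolate egg on the small revolving stand has slipped off centre and looks away. Without lifting it or taking it between the fingers, centre it with gentle sideways taps (low at the foot, it is top-heavy and must not tip over) until its foot stands wholly inside the dark ring round the middle of the wooden disc, and turn the disc by pushing its finger knob so that the egg's gold medallion faces straight out over the front edge of the counter, on the robot's side. Leave the other things on the counter where they are.

Things in the scene. Friction and masses are not known exactly. Their poses are not given: they have to be found in the camera images.
- stand: revolving stand, fixed: dark round foot, column, wooden disc 124 mm wide and 12 mm thick, its flat top 60 mm above the counter. Origin: on the axis (middle of the disc), at counter height. A dark ring, 56 mm inside and 60 mm outside, is inlaid flush round the middle, a dark dot at its centre. The stand's own yaw means nothing. To its right stands the tall glass case, behind it the tap
- disc (a joint): angle of the turning disc on its bearing, rad, growing counterclockwise seen from above; it turns freely both ways beyond half a turn with a light drag (0.015 N m, about 0.3 N at the knob) and stays where it is left. What stands on the disc turns with it
- knob (a point): finger knob of the disc: upright steel pin 12 mm in diameter with a black ball top 15 mm wide, 53 mm from the disc's axis, rising 29 mm above the disc's top (ball centre 22 mm above it). The point lies on the pin's axis, 12 mm above the disc's top
- egg: dark chocolate egg on its round chocolate foot, loose on the disc, about 90 g, 64 mm tall. Foot: 44 mm wide from 5 to 12 mm above the disc, bevelled below to a flat only 26 mm wide, so it rocks. Egg: at most 40 mm wide, 37 mm up. Pushed low at the foot it slides; at the waist it tips over. Origin: centre of underside; z up; gold medallion on its -x side
- medallion (a point): middle of the round gold medallion (19 mm wide) on the egg's waist, 21.5 mm from the egg's axis and 37 mm above the disc: the front of the egg
- counter_front (a point): fixed point at the front edge of the counter; its axes are the world's: -x points out over the front edge, where the egg is to look
- tin: bystander: round pastille tin, 70 mm wide, 36 mm tall, near the front right of the stand; origin centre of underside
- ballotin: bystander: wine-red card box, 67x93x46 mm, to the left; origin centre of underside
- ribbon: bystander: roll of pink ribbon, 92x116x25 mm, behind the stand to the right; origin on its underside
- stamp: bystander: wooden hand stamp, 25x34x59 mm, behind to the left; origin centre of underside
- pink_truffle: bystander: a single pink truffle, 28 mm wide, 25 mm tall, on the counter in front to the left; origin centre of underside
Mind the look-alikes: they are no part of the job. There is more than one size of the egg; the job needs the larger.

How it is judged:
By the outcome, as a careful person would: the job done as asked, in the order asked, and still so for the second after the job is handed in, with the robot touching nothing.
It also fails if it takes over 72 s, if anything falls off the work surface, if the arm or the gripper's body presses on something with over 40 N, if the wrist force passes 120 N, or if a joint passes its speed limit or range.

## Robot

A 6-joint arm with a two-finger parallel gripper is mounted at the origin on a cart in front of the work surface, level with it; the furniture and walls round the work are solid. World frame = base frame: x ahead of the robot, y to its left, z up, the work surface at z = 0. Lengths are in mm, angles in rad, forces in N, time in s.
With the tool pointing down it reaches from about 250 to 850 mm from the base axis. Payload 12.5 kg.
Tool frame: the origin (TCP) lies between the finger pads; the fingertips stand 22 mm ahead of it and the grasp point (between the pads) lies 3 mm ahead of it; x points along the fingers, y is the direction in which the jaws open and shut, and the axes are right-handed (so a half turn about x gives the same grasp; the last joint's range is limited). The gripper opens to 93 mm and grips with 3 to 60 N. Pads are 15 mm wide; open, the fingers measure 128 mm over their backs; the gripper's body (75 mm by 188 mm) begins 65 mm behind the grasp point.
Start: joints at [-1.188, 0.351, 1.652, -0, 1.139, -0.085], TCP at [248.024, -490.886, 240.633] pointing down, gripper open.
Joint ranges: [-2.75, 2.75], [-0.79, 2.1], [0.01, 2.65], [-1.57, 4.71], [0.07, 3.14], [-2.87, 2.87]. Speed limits (rad/s): [2.22, 2.22, 2.79, 3.14, 3.14, 3.14].

## Interface

Orientations are given as a unit quaternion [x, y, z, w].
In Python, from bench import arm gives the robot as it stands.
- The arm moves only by the tool step_arm, never from a script. Its arguments are lists of equal length, an entry for each row: "travel": the shift along the tool's x, y, z in cm, a list of three; "dr": the turn, a rotation vector about the tool's x, y, z in rad, a list of three. In form: {"travel": [[tx, ty, tz], ...], "dr": [[rx, ry, rz], ...]}. A call has 1 to 5 rows; each row shifts and turns the pose as measured when the row begins, along the tool's axes as they then stand; what a row does not reach is not made up. A row lasts 1/8 s, in which the tool goes at most 62.5 mm and 10.7 degrees, less where a joint would pass 70% of its speed; a pose out of reach is approached as far as the arm can. A call is refused whole if a number of a shift passes 6.25 or a number of a turn 0.188, either way. A call with a gripper value outside its range is refused whole. "jaw" is the gripper command: -1 is shut, 1 is fully open, values between are in proportion, set as the call begins (left out, the last holds). The fingers move at their own pace and stop on an object; "grip_force" is the grip in N (left out, the last holds). Time passes only in rows, so rows that do not move let the fingers close. It gives the time, the measured TCP pose, the force and the opening at its end, in the units of the state.
- arm.get_obs(): the state, without advancing time (a new reading comes with each control period).
- arm.grab_frame(name): name is "scene" or "top" or "wrist"; returns a dict with "image" (400x640x3 uint8, red, green, blue), "K" (3x3 intrinsics, pixels), "world_from_camera" (4x4, takes a point from camera to world coordinates). Camera axes: x right, y down, z forward; pixel columns grow to the right and rows downward; lengths in mm; the calibration is good to about 2 mm. A picture is of the moment at which its call begins. There is no depth.
- arm.hand_in(): hands the job in, once; it reports no verdict.
Trained networks look in a picture, given as the dict that the camera call returned (one of the last four; its "shot" number tells which), for a name from the list of things; names that differ only in an ending like _2 or _b are one class to them, and where a whole thing is asked for, a point or a joint stands for the part that bears it (a point fixed in the world has none). Each returns a list of dicts, best first, with "score" (0 to 1); they miss things now and then, are a little off and sometimes report something else, mostly with a low value. They report only what shows in the picture. A call takes as long as a camera call. They do not tell look-alikes from the thing itself.
- arm.outline_of(thing, picture): "mask" (400x640 bool, what is visible of it) and "box" ([centre column, centre row, width, height] in pixels, round what is visible of it).
The state is a dict: "t": time; "q": joint angles; "qd": joint speeds; "joint_efforts": joint torques, N m; "position": TCP position; "tcp_rot": TCP orientation; "force": force on the tool from outside, world axes, zero at the start; "wrist_torque": the same for the moment, N m; "grip_width": finger opening in mm.
Only numpy, scipy, OpenCV 4.12 (cv2) and the standard library are available. Lean on these libraries where they do the work, as an engineer would, in place of code of your own. Each camera call takes 0.05 s, during which the arm holds its last target.

## Working session

There is one attempt and no reset: what is moved stays moved. The work goes in short steps, Python scripts to look and compute and a tool call to move; the robot and the scene stay as the last step left them, time stands still between calls to the robot, and variables do not carry over. Pictures are saved under pics/ and viewed, and the job is handed in when it is done.

Besides the shell and the picture viewer there is one more tool, called after "Request:" as name(argument=value, ...) on one line, values as JSON. step_arm: Moves the arm, as the interface text tells. Its arguments: {"type":"object","properties":{"travel":{"type":"array","items":{"type":"array","items":{"type":"number"}}},"dr":{"type":"array","items":{"type":"array","items":{"type":"number"}}},"jaw":{"type":"number"},"grip_force":{"type":"number"}},"required":["travel","dr"]}

```bash
mkdir -p pics; ls; cat > h.py <<'E'
import numpy as np, cv2
from bench import arm
def save(im,n): cv2.imwrite('pics/'+n+'.png',cv2.cvtColor(im,cv2.COLOR_RGB2BGR))
def ray(f,u,v):
    K=np.array(f['K']);T=np.array(f['world_from_camera'])
    d=T[:3,:3]@np.linalg.inv(K)@np.array([u,v,1.]);return T[:3,3],d
def atz(f,u,v,z):
    o,d=ray(f,u,v);return o+d*(z-o[2])/d[2]
def proj(f,p):
    K=np.array(f['K']);T=np.array(f['world_from_camera'])
    c=T[:3,:3].T@(np.array(p,float)-T[:3,3]);q=K@c;return q[:2]/q[2]
E
python3 - <<'E'
from h import *
for n in ['scene','top']:
    f=arm.grab_frame(n);save(f['image'],n+'0')
    print(n,np.round(f['world_from_camera'],2).tolist(),np.round(f['K'],1).tolist())
    for t in ['stand','knob','egg','medallion','tin']:
        r=arm.outline_of(t,f);print(t,[(np.round(x['box']).tolist(),round(x['score'],2)) for x in r])
print(arm.get_obs())
E
```

```text
pics
scene [[-0.64, -0.37, 0.67, -96.63], [-0.77, 0.3, -0.57, 673.58], [0.01, -0.88, -0.47, 554.04], [0.0, 0.0, 0.0, 1.0]] [[422.1, 0.0, 328.6], [0.0, 422.1, 200.2], [0.0, 0.0, 1.0]]
stand [([370.0, 218.0, 53.0, 37.0], 0.85)]
knob [([372.0, 212.0, 52.0, 31.0], 0.77)]
egg [([372.0, 199.0, 14.0, 31.0], 0.75), ([308.0, 229.0, 6.0, 22.0], 0.49)]
medallion [([374.0, 203.0, 18.0, 29.0], 0.84), ([269.0, 300.0, 55.0, 51.0], 0.74), ([306.0, 230.0, 15.0, 21.0], 0.47)]
tin [([442.0, 216.0, 31.0, 26.0], 0.93)]
top [[-0.02, -1.0, 0.08, 434.41], [-1.0, 0.02, 0.01, 122.41], [-0.02, -0.08, -1.0, 1419.03], [0.0, 0.0, 0.0, 1.0]] [[502.8, 0.0, 314.2], [0.0, 502.8, 198.3], [0.0, 0.0, 1.0]]
stand [([360.0, 206.0, 51.0, 43.0], 0.98)]
knob [([360.0, 207.0, 42.0, 46.0], 0.59), ([394.0, 152.0, 20.0, 27.0], 0.38)]
egg [([356.0, 210.0, 16.0, 12.0], 0.73), ([306.0, 179.0, 12.0, 13.0], 0.69)]
medallion [([308.0, 183.0, 11.0, 15.0], 0.67), ([395.0, 153.0, 23.0, 25.0], 0.54), ([355.0, 212.0, 14.0, 21.0], 0.5)]
tin [([414.0, 240.0, 29.0, 30.0], 0.56), ([361.0, 208.0, 48.0, 45.0], 0.55)]
{'t': 0.6, 'q': array([-1.18763607e+00,  3.50728652e-01,  1.65179924e+00, -2.21214159e-05,
        1.13912323e+00, -8.46424771e-02]), 'qd': array([-1.55204114e-03, -6.02531284e-04,  1.05584130e-03,  1.58830670e-04,
       -7.04437858e-05,  1.93250600e-03]), 'joint_efforts': array([ 2.02936550e-03, -4.97063935e+01, -2.85405725e+01,  7.00195273e-02,
        2.21357122e-02, -3.31251579e-05]), 'position': array([ 247.99905309, -490.89085138,  240.6171443 ]), 'tcp_rot': array([-0.6878411 , -0.16391183,  0.68786129, -0.16387305]), 'force': array([-0.52157741, -0.37963305, -0.07003412]), 'wrist_torque': array([-0.02502956,  0.02665341, -0.00411383]), 'grip_width': 93.00860832110855}
```

View images.

```bash
python3 - <<'E'
import cv2
t=cv2.imread('pics/top0.png');s=cv2.imread('pics/scene0.png')
cv2.imwrite('pics/top0c.png',cv2.resize(t[130:270,270:450],None,fx=4.2,fy=4.2,interpolation=cv2.INTER_CUBIC))
cv2.imwrite('pics/scene0c.png',cv2.resize(s[160:270,280:480],None,fx=4,fy=4,interpolation=cv2.INTER_CUBIC))
E
```

```text
(no output)
```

View pics/scene0.png

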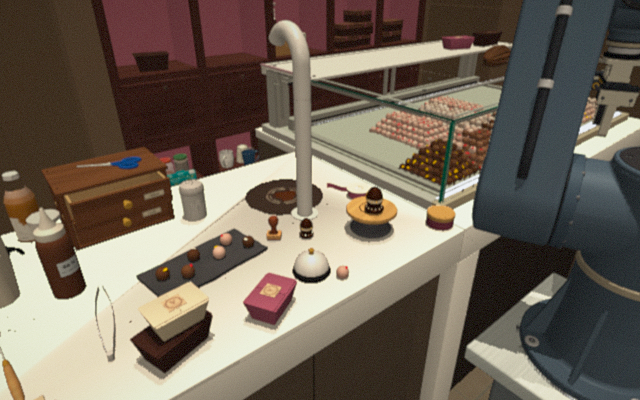

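View pics/top0.png

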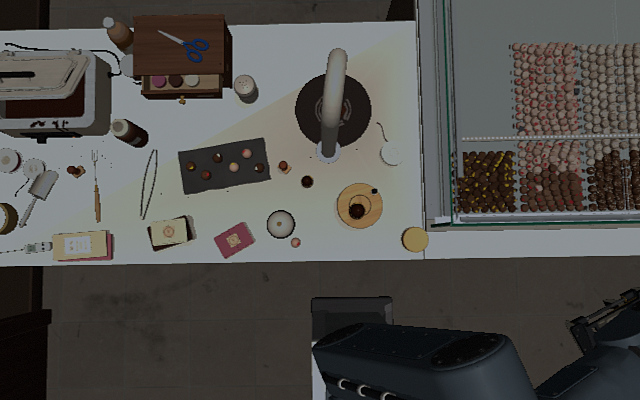

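View pics/top0c.png

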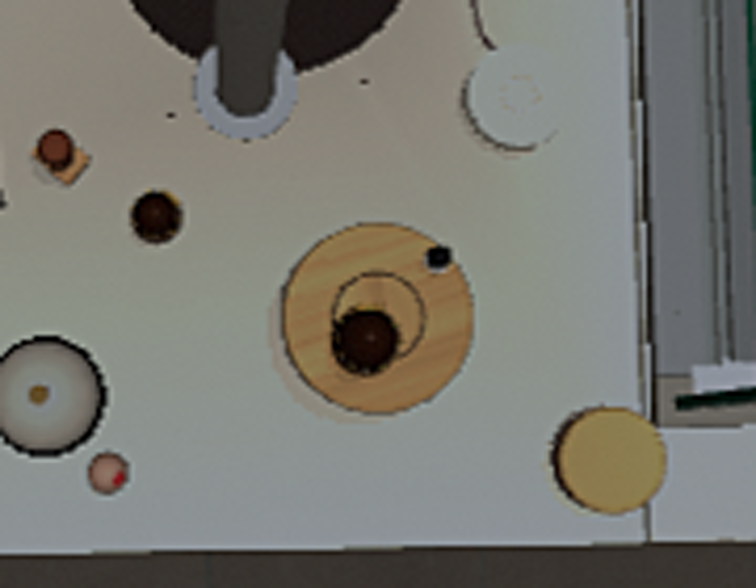

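View pics/scene0c.png

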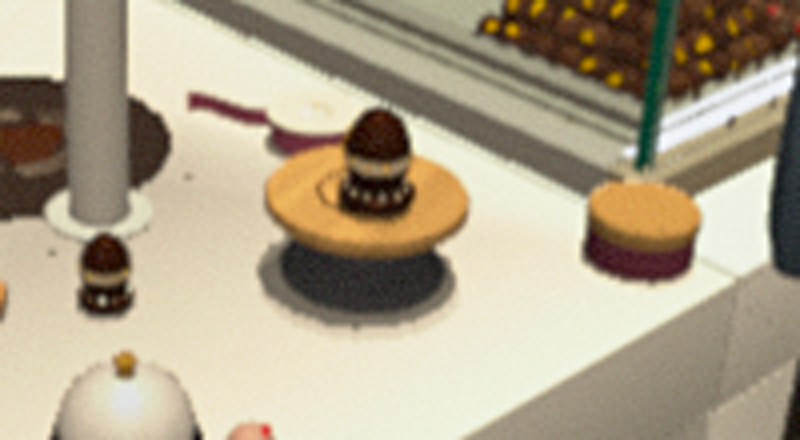

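```bash
python3 - <<'E'
from h import *
f=arm.grab_frame('top');g=lambda u,v,z:np.round(atz(f,270+u/4.2,130+v/4.2,z),1)
g2=lambda c,z:g(c[0],c[1],z)
print('disc',g(378,318,60),'L',g(284,318,60),'R',g(473,318,60),'T',g(378,223,60),'B',g(378,413,60))
print('ring',g(378,318,60),g(332,315,60),g(425,315,60),g(378,272,60))
print('knob',g(438,257,84),'egg',g(368,340,105), g(366,341,98))
print('tin',g(610,460,36),'smallegg',g(156,216,25),'tap',g(245,95,20),'truffle',g(108,474,15),'cloche',g(44,394,30),'glass',g(640,430,0))
w=arm.grab_frame('wrist');save(w['image'],'w0')
print(np.round(w['world_from_camera'],2).tolist(),w['K'].tolist())
o=arm.get_obs()
from scipy.spatial.transform import Rotation as R
print(R.from_quat(o['tcp_rot']).as_matrix().round(3))
T=np.array(w['world_from_camera']);M=R.from_quat(o['tcp_rot']).as_matrix()
print('cam in tool',(M.T@(T[:3,3]-o['position'])).round(1),(M.T@T[:3,:3]).round(3))
E
```

```text
disc [519.3  19.2  60. ] L [520.4  79.7  60. ] R [518.3 -41.9  60. ] T [580.8  17.7  60. ] B [458.3  20.6  60. ]
ring [519.3  19.2  60. ] [521.8  48.7  60. ] [520.7 -11.1  60. ] [549.   18.5  60. ]
knob [555.9 -17.9  84. ] egg [502.9  29.1 105. ] [502.7  29.9  98. ]
tin [ 425.6 -131.2   36. ] smallegg [591.9 162.1  25. ] tap [672.8 101.5  20. ] truffle [421.7 196.9  15. ] cloche [474.9 237.5  30. ] glass [ 445.1 -158.4    0. ]
[[0.45, -0.86, -0.24, 315.02], [-0.89, -0.43, -0.12, -457.08], [0.0, 0.27, -0.96, 383.97], [0.0, 0.0, 0.0, 1.0]] [[278.2716821360193, 0.0, 318.33921605022385], [0.0, 278.2716821360193, 200.38075836434854], [0.0, 0.0, 1.0]]
[[ 0.     0.451 -0.893]
 [-0.    -0.893 -0.451]
 [-1.     0.    -0.   ]]
cam in tool [-143.3    0.   -75.1] [[-0.001 -0.267  0.964]
 [ 1.    -0.     0.001]
 [-0.     0.964  0.267]]
```

View pics/w0.png

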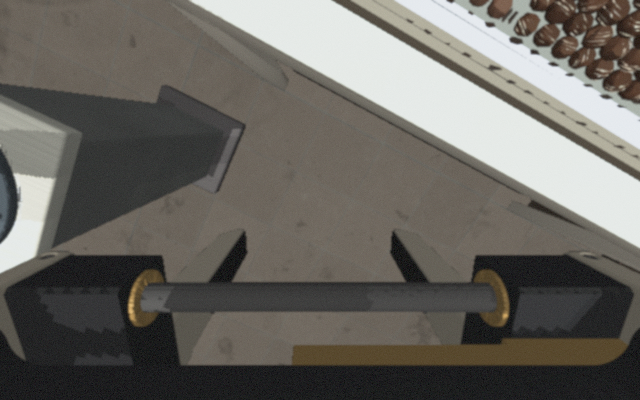

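```bash
python3 - <<'E'
import cv2
t=cv2.imread('pics/top0.png');s=cv2.imread('pics/scene0.png')
a=cv2.resize(t[180:235,330:390],None,fx=8,fy=8,interpolation=cv2.INTER_CUBIC)
b=cv2.resize(s[180:240,285:400],None,fx=6,fy=6,interpolation=cv2.INTER_CUBIC)
cv2.imwrite('pics/z1.png',a);cv2.imwrite('pics/z2.png',b)
E
```

```text
(no output)
```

View pics/z1.png

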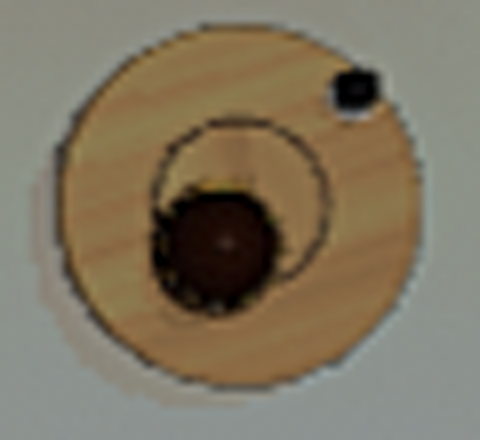

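View pics/z2.png

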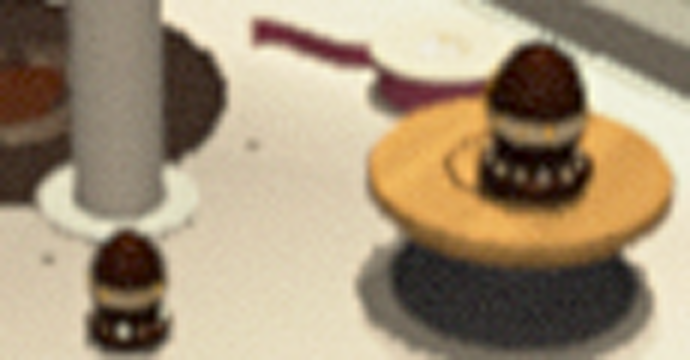

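Request:
step_arm(travel=[[0, -4.1, -4.2], [0, -4.1, -4.2], [0, -4.1, -4.2], [0, -4.1, -4.2], [0, -4.1, -4.2]], dr=[[0, 0, 0], [0, 0, 0], [0, 0, 0], [0, 0, 0], [0, 0, 0]], jaw=-1, grip_force=20)

```text
t: 1.32
position: [344.6, -208.5, 240.4]
tcp_rot: [0.689, 0.161, -0.688, 0.163]
force: [0.7, 0.2, 0.8]
grip_width: 47.3
```

Request:
step_arm(travel=[[0, -4.1, -4.2], [0, -4.1, -4.2], [0, -4.1, -4.2], [0, -4.1, -4.2], [0, -4.1, -4.2]], dr=[[0, 0, 0], [0, 0, 0], [0, 0, 0], [0, 0, 0], [0, 0, 0]])

```text
t: 1.95
position: [443.5, 78.2, 241.8]
tcp_rot: [0.69, 0.16, -0.686, 0.163]
force: [0.7, -1.0, 0.6]
grip_width: 1.3
```

Request:
step_arm(travel=[[0, 0, 0], [0, 0, 0], [0, 0, 0], [0, 0, 0]], dr=[[-0.187, 0, 0], [-0.187, 0, 0], [-0.187, 0, 0], [0, 0, 0]])

```text
t: 2.45
position: [444.1, 82.7, 241.8]
tcp_rot: [0.617, 0.346, -0.614, 0.35]
force: [-0.4, -0.3, 0.3]
grip_width: 0.6
```

```bash
cat >> h.py <<'E'
from scipy.spatial.transform import Rotation as R
def st():
    o=arm.get_obs();M=R.from_quat(o['tcp_rot']).as_matrix()
    print('t',round(o['t'],2),'pos',o['position'].round(1),'x',M[:,0].round(3),'y',M[:,1].round(3),'z',M[:,2].round(3),'F',o['force'].round(1),'q',o['q'].round(2),'w',round(o['grip_width'],1))
    return o,M
E
python3 - <<'E'
from h import *
st();w=arm.grab_frame('wrist');save(w['image'],'w1')
E
```

```text
t 2.45 pos [444.1  82.7 241.8] x [ 0.007 -0.002 -1.   ] y [ 0.857 -0.516  0.007] z [-0.516 -0.857 -0.002] F [-0.4 -0.3  0.3] q [ 0.08  0.17  1.89 -0.    1.07  0.63] w 0.6
```

View pics/w1.png

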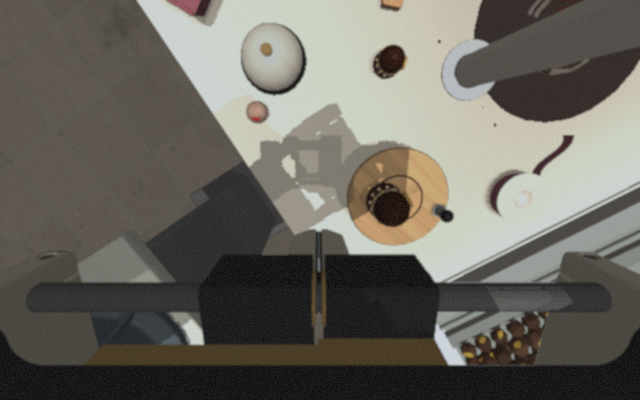

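```bash
python3 - <<'E'
import cv2
t=cv2.imread('pics/w1.png')
cv2.imwrite('pics/z3.png',cv2.resize(t[140:370,190:450],None,fx=3,fy=2.6,interpolation=cv2.INTER_CUBIC))
E
```

```text
(no output)
```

View pics/z3.png

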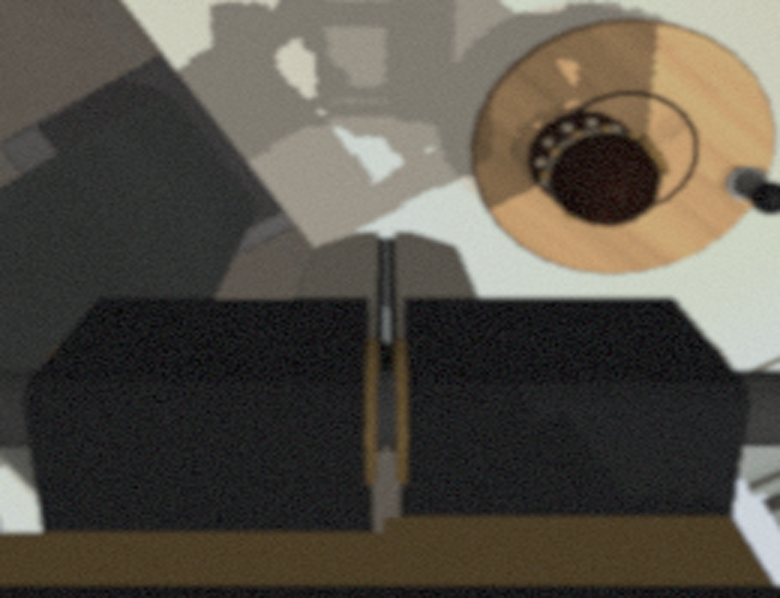

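```bash
python3 - <<'E'
from h import *
w=arm.grab_frame('wrist')
o=arm.get_obs()
for n,u,v,z in [('L',472,150,60),('R',773,165,60),('T',620,18,60),('B',622,273,60),('foot l',530,160,72),('foot t',590,108,72),('egg',607,177,98),('eggL',552,180,97),('eggR',660,175,97),('eggB',607,225,97),('knob',768,197,82)]:
    print(n,atz(w,190+u/3,140+v/2.6,z).round(1))
im=w['image'].copy()
C=np.array([519.5,19,0]);
def circ(c,r,z,col):
    p=np.array([proj(w,[c[0]+r*np.cos(a),c[1]+r*np.sin(a),z]) for a in np.linspace(0,6.28,60)])
    cv2.polylines(big,[((p-[330,140])*7).astype(np.int32)],True,col,1)
big=cv2.resize(im[140:225,330:440] if 0 else im[140:250,330:460],None,fx=7*0.857,fy=7*0.857) if 0 else cv2.resize(im[140:222,330:440],None,fx=7,fy=7,interpolation=cv2.INTER_CUBIC)
circ(C,62,60,(255,0,0));circ(C,28,60,(0,255,0))
E_=(503,29.5);circ(E_,22,72,(0,255,255));circ(E_,22,65,(0,150,255));circ(E_,20,97,(255,0,255))
save(big,'z4')
E
```

```text
L [470.   53.3  60. ]
R [571.2 -16.7  60. ]
T [548.7  76.5  60. ]
B [493.7 -33.9  60. ]
foot l [487.6  41.   72. ]
foot t [518.6  50.   72. ]
egg [507.4  28.8  98. ]
eggL [489.8  37.6  97. ]
eggR [524.3  19.2  97. ]
eggB [497.7   9.4  97. ]
knob [557.5 -18.2  82. ]
```

View pics/z4.png

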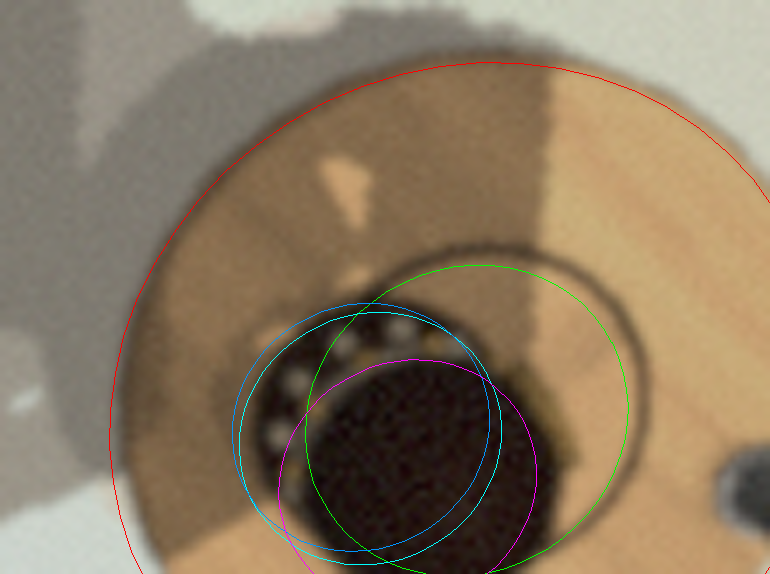

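Request:
step_arm(travel=[[3, 1.2, 0.75], [4, 1.2, 0.75], [4, 0, 0], [0, 0, 0]], dr=[[0, 0, 0], [0, 0, 0], [0, 0, 0.15], [0, 0, 0]])

```text
t: 3.05
position: [459.1, 56.0, 130.3]
tcp_rot: [0.646, 0.292, -0.587, 0.39]
force: [0.1, 0.5, 0.6]
grip_width: 0.6
```

```bash
python3 - <<'E'
from h import *
o,M=st()
p=o['position'];print('u,n',p[0]*.857-p[1]*.516,p[0]*.516+p[1]*.857)
w=arm.grab_frame('wrist');save(w['image'],'w2')
E
```

```text
t 3.05 pos [459.1  56.  130.3] x [ 0.14  -0.082 -0.987] y [ 0.836 -0.525  0.162] z [-0.531 -0.847 -0.005] F [0.1 0.5 0.6] q [ 0.07  0.31  2.05 -0.15  0.65  0.75] w 0.6
u,n 364.57707868805767 284.8462709228464
```

View pics/w2.png

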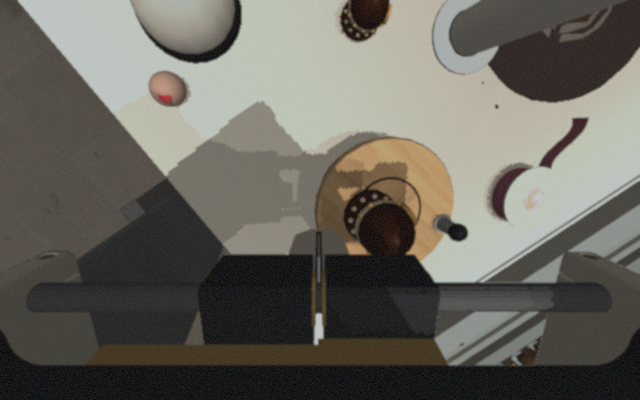

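Request:
step_arm(travel=[[2.2, -0.36, 0], [2.1, -0.35, 0], [0, 0, 0]], dr=[[0, 0, 0], [0, 0, 0], [0, 0, 0]])

```text
t: 3.48
position: [465.2, 55.6, 93.1]
tcp_rot: [0.648, 0.29, -0.587, 0.388]
force: [0.8, -0.4, 0.6]
grip_width: 0.0
```

```bash
python3 - <<'E'
from h import *
o,M=st()
p=o['position'];print('u,n',p[0]*.857-p[1]*.516,p[0]*.516+p[1]*.857)
w=arm.grab_frame('wrist');save(w['image'],'w3')
f=arm.grab_frame('scene');save(cv2.resize(f['image'][150:260,300:440],None,fx=5,fy=5,interpolation=cv2.INTER_CUBIC),'s3')
E
```

```text
t 3.48 pos [465.2  55.6  93.1] x [ 0.141 -0.079 -0.987] y [ 0.832 -0.531  0.162] z [-0.537 -0.844 -0.009] F [ 0.8 -0.4  0.6] q [ 0.07  0.39  2.06 -0.17  0.56  0.77] w 0.0
u,n 370.0042877894527 287.75424428368785
```

View pics/w3.png

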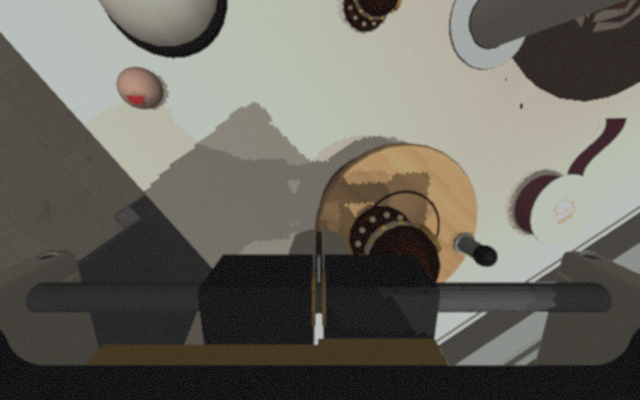

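View pics/s3.png

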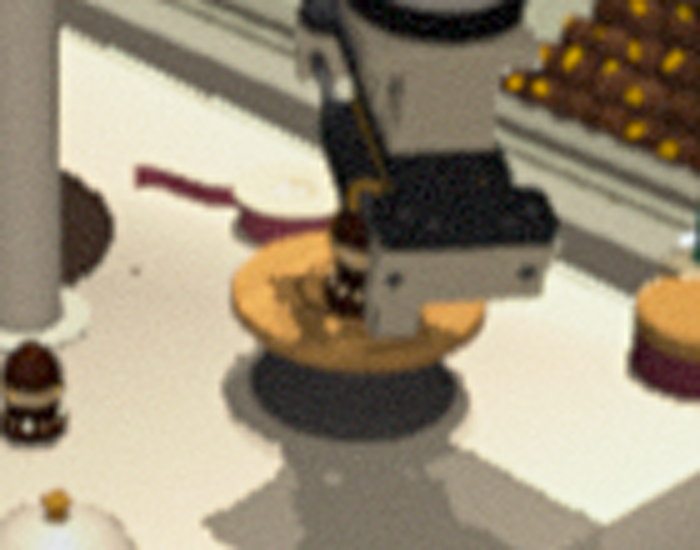

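```bash
python3 - <<'E'
from h import *
from scipy.optimize import least_squares
o=arm.get_obs();M=R.from_quat(o['tcp_rot']).as_matrix();p=o['position']
w=arm.grab_frame('wrist');f=arm.grab_frame('scene')
W=lambda t:p+M@np.array(t,float)
S=lambda u,v:np.array([300+u/5,150+v/5])
print('tip scene crop',[((proj(f,W([22,s*13.4,z]))-[300,150])*5).round() for s in(-1,1) for z in (-7.5,7.5)])
def tri(sc,wr):
    r=least_squares(lambda t:np.r_[proj(f,W(t))-sc,(proj(w,W(t))-wr)],[0,-40,0]);return r.x.round(1),r.cost
print(tri(S(370,305),[222,255]),tri(S(370,245),[200,285]),tri(S(370,245),[222,255]))
for X,y,z in [(-23,-46,-15),(2,-55,-2.5),(-40,-55,-20),(-23,-20,-7)]:
    print((X,y,z),((proj(f,W([X,y,z]))-[300,150])*5).round(),proj(w,W([X,y,z])).round())
print(M.T@(np.array([504.3,29.3,60])-p))
t=w['image'];save(cv2.resize(t[130:380,180:460],None,fx=2.8,fy=2.4,interpolation=cv2.INTER_CUBIC),'z5')
big=cv2.resize(f['image'][160:230,350:430],None,fx=9,fy=8,interpolation=cv2.INTER_CUBIC);save(big,'z6')
E
```

```text
tip scene crop [array([372., 343.]), array([404., 341.]), array([360., 305.]), array([391., 304.])]
(array([-26.7, -43.6, -16.7]), np.float64(1.5175009514416864)) (array([-56.9, -40.9, -20.1]), np.float64(1.020909166000027)) (array([-47.7, -35.6, -26.8]), np.float64(5.251196344629934))
(-23, -46, -15) [382. 312.] [220. 254.]
(2, -55, -2.5) [409. 369.] [221. 254.]
(-40, -55, -20) [379. 294.] [183. 262.]
(-23, -20, -7) [387. 273.] [275. 270.]
[41.17469802 40.40827704  2.05291377]
```

View pics/z6.png

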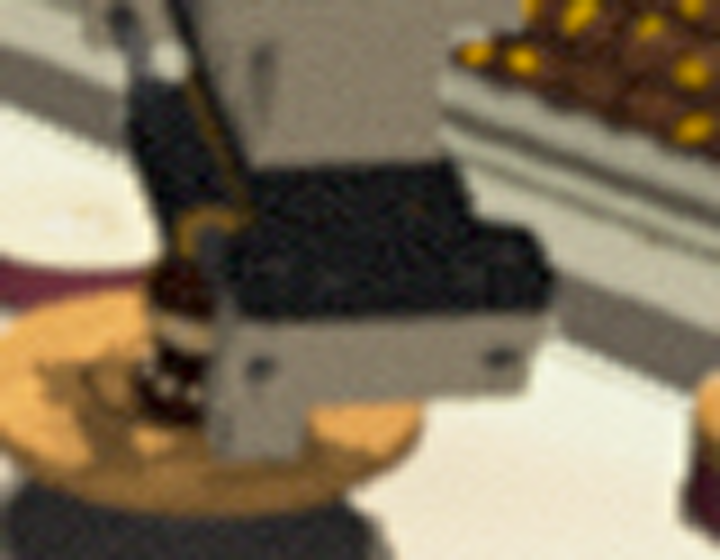

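View pics/z5.png

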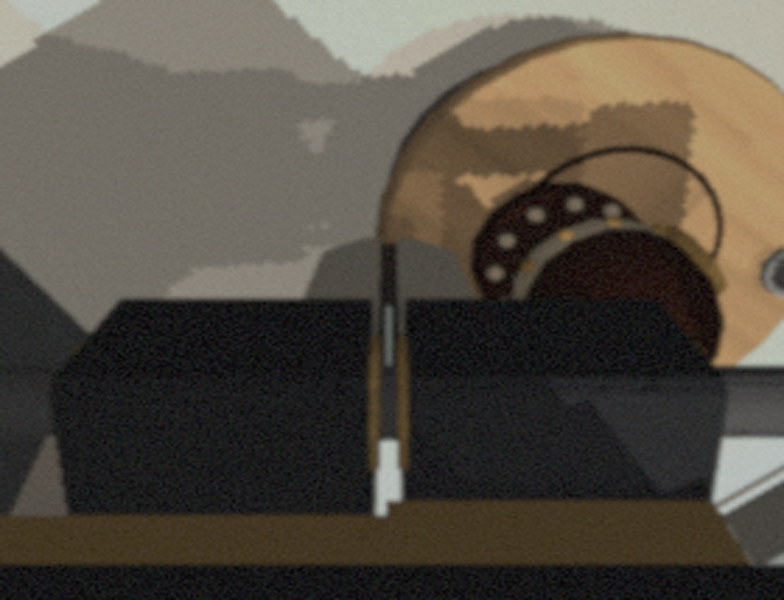

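Request:
step_arm(travel=[[-4, 0, 0], [-4, -1, 0], [0, 0, 0], [0, 0, 0], [0, 0, 0]], dr=[[0, 0, 0], [0, 0, -0.165], [0.187, 0, 0], [0.187, 0, 0], [0.187, 0, 0]])

```text
t: 4.3
position: [445.5, 68.6, 178.7]
tcp_rot: [0.693, 0.159, -0.687, 0.149]
force: [-0.6, -1.4, 0.1]
grip_width: 0.1
```

Request:
step_arm(travel=[[0, 0, 0], [0, 0, 0], [0, 0, 0], [0, 0, 0], [0, 0, 0]], dr=[[0.187, 0, 0], [0.187, 0, 0], [0.187, 0, 0], [0.187, 0, 0], [0.187, 0, 0]])

```text
t: 4.92
position: [446.3, 69.1, 183.9]
tcp_rot: [0.687, -0.167, -0.684, -0.181]
force: [0.3, 0.8, 1.4]
grip_width: 0.5
```

```bash
python3 - <<'E'
from h import *
o,M=st()
w=arm.grab_frame('wrist');save(w['image'],'w4')
E
```

```text
t 4.92 pos [446.3  69.1 183.9] x [ 0.008  0.018 -1.   ] y [-0.478 -0.878 -0.02 ] z [-0.878  0.478  0.001] F [0.3 0.8 1.4] q [0.04 0.24 1.96 0.02 0.93 2.1 ] w 0.5
```

View pics/w4.png

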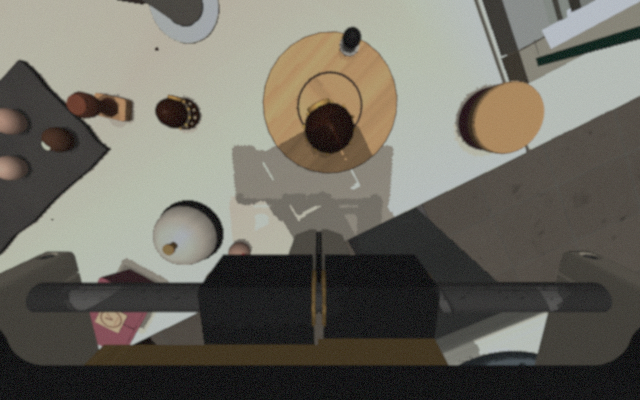

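```bash
python3 - <<'E'
from h import *
w=arm.grab_frame('wrist')
c0=(505,29.2);C=(521,19.5)
big=cv2.resize(w['image'][20:182,255:405],None,fx=3.7,fy=3.7,interpolation=cv2.INTER_CUBIC);raw=big.copy()
def circ(c,r,z,col):
    p=np.array([proj(w,[c[0]+r*np.cos(a),c[1]+r*np.sin(a),z]) for a in np.linspace(0,6.28,60)])
    cv2.polylines(big,[((p-[255,20]+.5)*3.7).astype(np.int32)],True,col,1)
circ(C,62,60,(255,0,0));circ(C,28,60,(0,255,0));circ(c0,22,72,(0,255,255));circ(c0,20,97,(255,0,255))
save(big,'z7');save(raw,'z8')
E
```

```text
(no output)
```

View pics/z7.png

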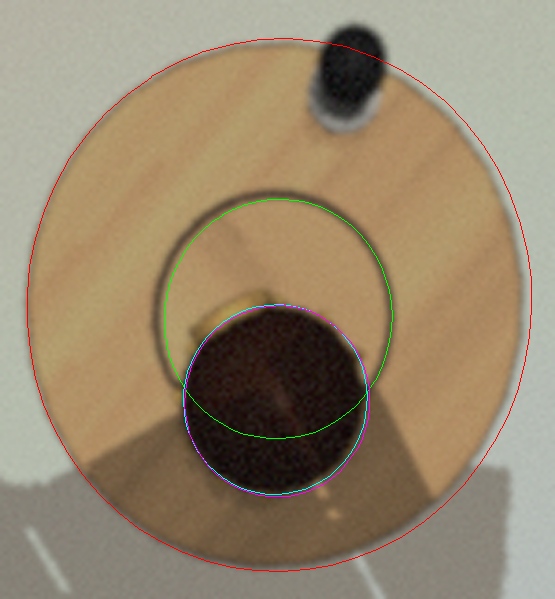

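Request:
step_arm(travel=[[3, 0.7, -2.4], [0, 0, 0], [0, 0, 0]], dr=[[0, 0, 0], [0, 0.185, 0], [0, 0.015, 0]])

```text
t: 5.4
position: [465.6, 51.6, 153.7]
tcp_rot: [0.754, -0.178, -0.612, -0.157]
force: [0.4, 0.3, 0.0]
grip_width: 0.7
```

```bash
cat >> h.py <<'E'
def go(u,n,z,U=np.array([.878,-.478,0])):
    o,M=st();p=o['position'];N=np.array([-U[1],U[0],0])
    print('u',round(p@U,1),'n',round(p@N,1))
    d=U*u+N*n+np.array([0,0,z])-p
    print('travel cm',(M.T@d/10).round(2))
E
python3 -c "
from h import *
go(383,267,85)"
```

```text
t 5.4 pos [465.6  51.6 153.7] x [ 0.186 -0.076 -0.98 ] y [-0.462 -0.887 -0.019] z [-0.867  0.456 -0.2  ] F [0.4 0.3 0. ] q [ 0.06  0.26  2.05 -0.14  0.65  2.22] w 0.7
u 384.1 n 267.9
travel cm [6.7  0.23 1.51]
```

Request:
step_arm(travel=[[3.3, 0.1, 0.75], [3.2, 0.1, 0.75], [0, 0, 0]], dr=[[0, 0, 0], [0, 0, 0], [0, 0, 0]])

```text
t: 5.78
position: [465.8, 51.7, 88.2]
tcp_rot: [0.754, -0.175, -0.614, -0.155]
force: [0.7, 0.4, 0.5]
grip_width: 0.4
```

```bash
python3 - <<'E'
from h import *
go(390,267,85)
w=arm.grab_frame('wrist');save(w['image'],'w5')
f=arm.grab_frame('scene');save(cv2.resize(f['image'][160:240,330:430],None,fx=7,fy=7,interpolation=cv2.INTER_CUBIC),'s5')
E
```

```text
t 5.78 pos [465.8  51.7  88.2] x [ 0.184 -0.074 -0.98 ] y [-0.454 -0.891 -0.018] z [-0.872  0.449 -0.198] F [0.7 0.4 0.5] q [ 0.06  0.39  2.09 -0.18  0.49  2.26] w 0.4
u 384.2 n 268.0
travel cm [ 0.42  0.14 -0.48]
```

View pics/w5.png

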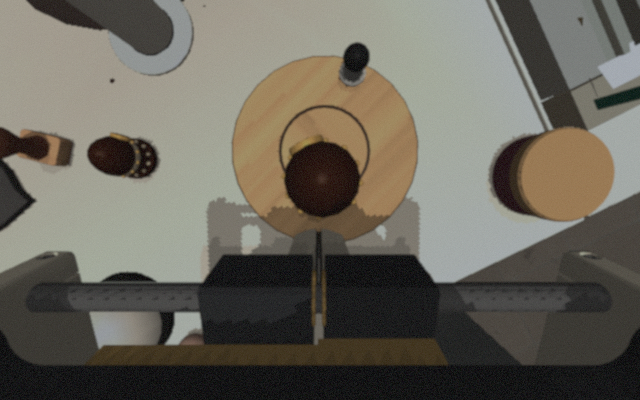

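View pics/s5.png

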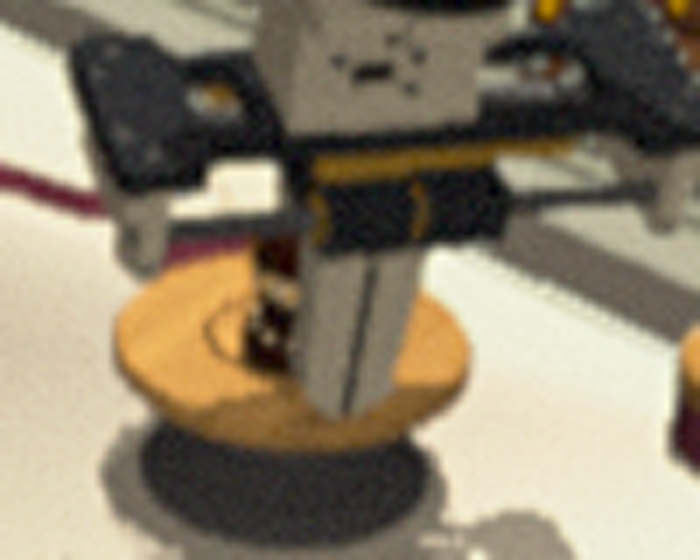

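Request:
step_arm(travel=[[0.38, 0.1, -0.38], [0.08, 0, -0.39], [0.08, 0, -0.39], [0, 0, 0]], dr=[[0, 0, 0], [0, 0, 0], [0, 0, 0], [0, 0, 0]])

```text
t: 6.38
position: [480.4, 44.7, 90.0]
tcp_rot: [0.756, -0.175, -0.611, -0.156]
force: [-0.7, -0.7, -0.0]
grip_width: 0.5
```

```bash
python3 - <<'E'
from h import *
go(413.9,267,85.5)
w=arm.grab_frame('wrist');save(cv2.resize(w['image'][30:270,200:440],None,fx=2.5,fy=2.5),'w6')
E
```

```text
t 6.38 pos [480.4  44.7  90. ] x [ 0.192 -0.074 -0.979] y [-0.454 -0.891 -0.022] z [-0.87   0.449 -0.205] F [-0.7 -0.7 -0. ] q [ 0.04  0.4   2.06 -0.17  0.49  2.23] w 0.5
u 400.4 n 268.8
travel cm [ 0.71  0.25 -1.2 ]
```

View pics/w6.png

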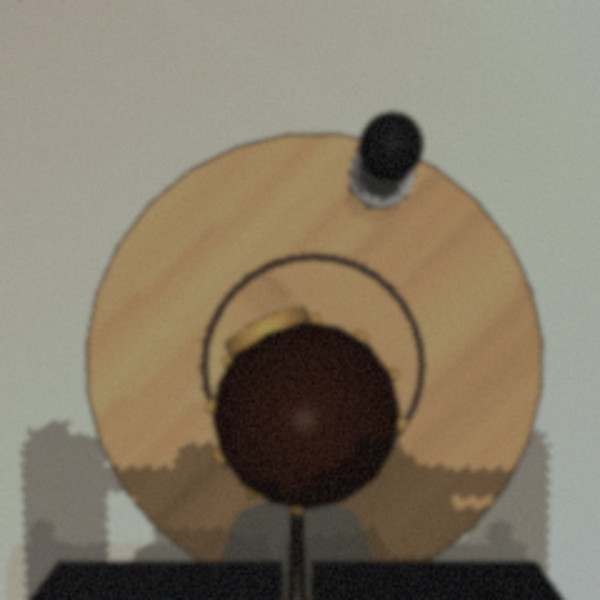

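Request:
step_arm(travel=[[0.0, 0.1, 0.35], [0.55, 0.1, 0.1], [0.1, 0, 0]], dr=[[0, 0, 0], [0, 0, 0], [0, 0, 0]])

```text
t: 6.8
position: [476.4, 44.8, 82.8]
tcp_rot: [0.757, -0.174, -0.611, -0.156]
force: [-8.2, 4.3, 22.0]
grip_width: 0.5
```

```bash
python3 - <<'E'
from h import *
go(413.9,267,85.5)
E
```

```text
t 6.8 pos [476.4  44.8  82.8] x [ 0.193 -0.074 -0.978] y [-0.454 -0.891 -0.022] z [-0.87   0.448 -0.206] F [-8.2  4.3 22. ] q [ 0.04  0.41  2.08 -0.18  0.47  2.24] w 0.5
u 396.9 n 267.0
travel cm [ 0.08  0.06 -1.69]
```

Request:
step_arm(travel=[[-0.25, 0, 0], [0, 0, 0]], dr=[[0, 0, 0], [0, 0, 0]])

```text
t: 7.05
position: [475.7, 45.0, 85.0]
tcp_rot: [0.756, -0.174, -0.611, -0.155]
force: [0.0, -0.7, -0.2]
grip_width: 0.3
```

```bash
python3 - <<'E'
from h import *
go(413.9,267,85.5)
w=arm.grab_frame('wrist');save(cv2.resize(w['image'][30:270,200:440],None,fx=2.5,fy=2.5),'w7')
f=arm.grab_frame('scene');save(cv2.resize(f['image'][160:240,330:430],None,fx=7,fy=7,interpolation=cv2.INTER_CUBIC),'s7')
E
```

```text
t 7.05 pos [475.7  45.   85. ] x [ 0.193 -0.074 -0.978] y [-0.454 -0.891 -0.022] z [-0.87   0.448 -0.205] F [ 0.  -0.7 -0.2] q [ 0.04  0.41  2.08 -0.18  0.47  2.24] w 0.3
u 396.2 n 266.9
travel cm [ 0.31  0.05 -1.72]
```

View pics/w7.png

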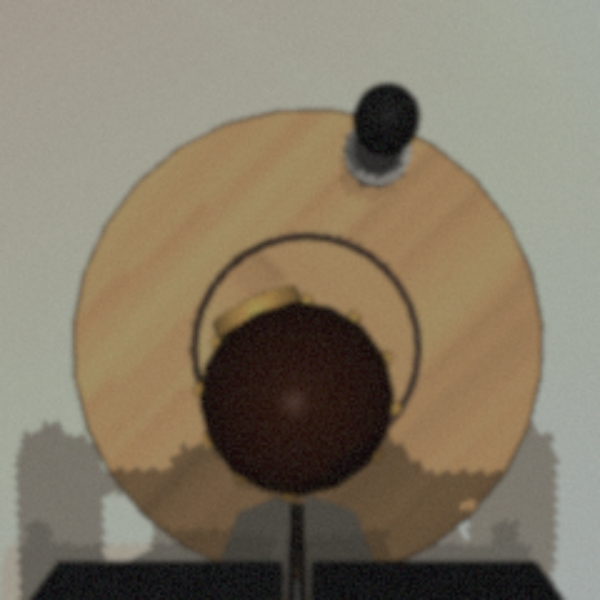

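View pics/s7.png

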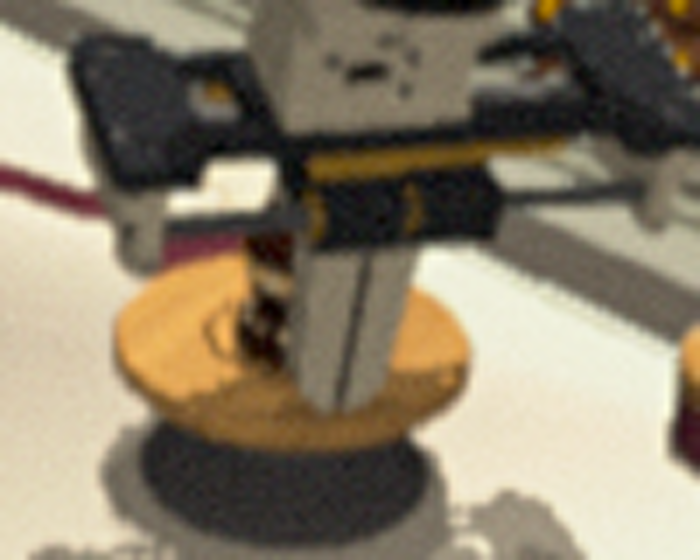

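Request:
step_arm(travel=[[0.08, 0.05, -0.39], [0.08, 0.05, -0.39], [0, 0, 0]], dr=[[0, 0, 0], [0, 0, 0], [0, 0, 0]])

```text
t: 7.52
position: [482.7, 40.1, 84.5]
tcp_rot: [0.756, -0.174, -0.611, -0.155]
force: [0.3, 0.8, -0.1]
grip_width: 0.8
```

```bash
python3 - <<'E'
from h import *
go(413.9,265.5,85.5)
w=arm.grab_frame('wrist');save(cv2.resize(w['image'][30:270,200:440],None,fx=2.5,fy=2.5),'w8')
E
```

```text
t 7.53 pos [482.7  40.1  84.5] x [ 0.192 -0.074 -0.979] y [-0.454 -0.891 -0.022] z [-0.87   0.448 -0.205] F [ 0.3  0.8 -0.1] q [ 0.03  0.42  2.06 -0.17  0.48  2.22] w 0.8
u 404.7 n 265.9
travel cm [ 0.08  0.08 -0.9 ]
```

View pics/w8.png

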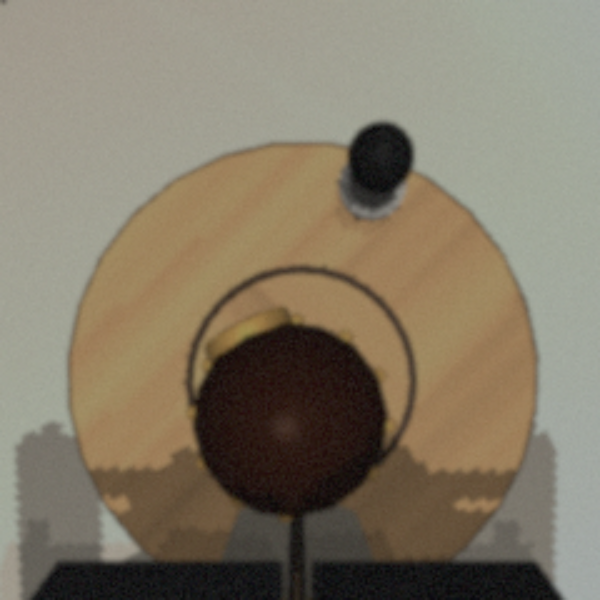

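```bash
cat >> h.py <<'E'
def overlay(name,C,c0,box=(200,30,440,270),k=2.5,cam='wrist'):
    w=arm.grab_frame(cam);x0,y0,x1,y1=box
    big=cv2.resize(w['image'][y0:y1,x0:x1],None,fx=k,fy=k,interpolation=cv2.INTER_CUBIC)
    def circ(c,r,z,col):
        p=np.array([proj(w,[c[0]+r*np.cos(a),c[1]+r*np.sin(a),z]) for a in np.linspace(0,6.28,60)])
        cv2.polylines(big,[((p-[x0,y0]+.5)*k).astype(np.int32)],True,col,1)
    circ(C,62,60,(255,0,0));circ(C,28,60,(0,255,0));circ(C,30,60,(0,255,0));circ(c0,22,72,(0,255,255));circ(c0,20,97,(255,0,255))
    save(big,name)
E
python3 - <<'E'
from h import *
U=np.array([.878,-.478]);N=np.array([.478,.878])
c=U*438.4+N*266.5;print(c)
overlay('z9',(521,20.5),c)
E
```

```text
[512.3022  24.4318]
```

View pics/z9.png

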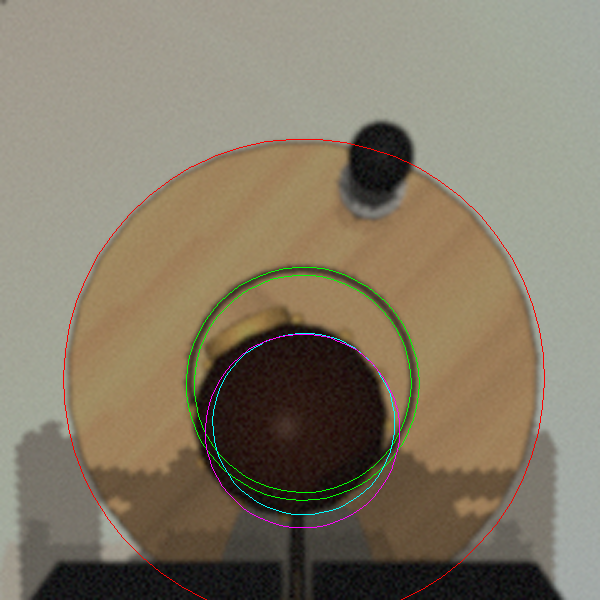

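Request:
step_arm(travel=[[0.05, 0.1, -0.33], [0.05, 0.1, -0.33], [0, 0, 0]], dr=[[0, 0, 0], [0, 0, 0], [0, 0, 0]])

```text
t: 8.0
position: [487.7, 35.1, 84.8]
tcp_rot: [0.756, -0.174, -0.611, -0.155]
force: [0.5, -0.4, -0.4]
grip_width: 0.6
```

```bash
python3 - <<'E'
from h import *
U=np.array([.878,-.478]);N=np.array([.478,.878])
go(411.7,265.5,85.5)
overlay('z10',(521,20.5),U*447.6+N*268.5)
E
```

```text
t 8.0 pos [487.7  35.1  84.8] x [ 0.192 -0.074 -0.979] y [-0.454 -0.891 -0.022] z [-0.87   0.448 -0.204] F [ 0.5 -0.4 -0.4] q [ 0.02  0.42  2.05 -0.17  0.48  2.2 ] w 0.6
u 411.5 n 263.9
travel cm [-0.06 -0.14 -0.01]
```

View pics/z10.png

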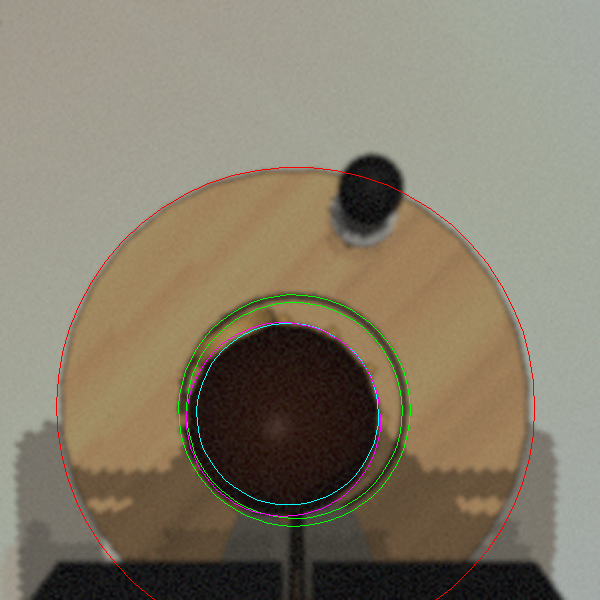

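Request:
step_arm(travel=[[-0.25, 0, 1.0], [-0.6, 0, 2.0], [-4, 0, 2], [-5, 0, 2], [0, 0, 0]], dr=[[0, 0, 0], [0, 0, 0], [0, 0, 0], [0, -0.18, 0], [0, -0.02, 0]])

```text
t: 8.68
position: [404.0, 74.7, 165.3]
tcp_rot: [0.693, -0.16, -0.683, -0.171]
force: [-0.1, 0.7, -0.4]
grip_width: 0.3
```

```bash
python3 - <<'E'
from h import *
U=np.array([.878,-.478]);N=np.array([.478,.878])
c=U*447.6+N*268.8;print(c)
st()
w=arm.grab_frame('wrist');save(w['image'],'w11')
overlay('z11',(521,20.5),c,box=(220,0,420,180),k=3.3)
overlay('t11',(519.5,19),c-[1,1],box=(330,175,390,235),k=10,cam='top')
E
```

```text
[521.4792  22.0536]
t 8.68 pos [404.   74.7 165.3] x [ 0.017  0.012 -1.   ] y [-0.454 -0.891 -0.019] z [-0.891  0.454 -0.01 ] F [-0.1  0.7 -0.4] q [0.06 0.2  2.08 0.01 0.85 2.1 ] w 0.3
```

View pics/w11.png

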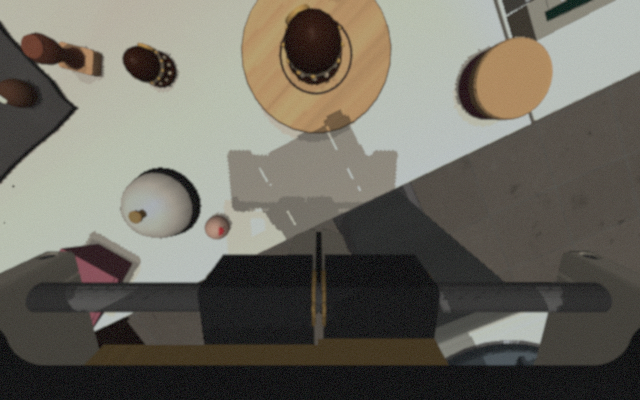

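View pics/z11.png

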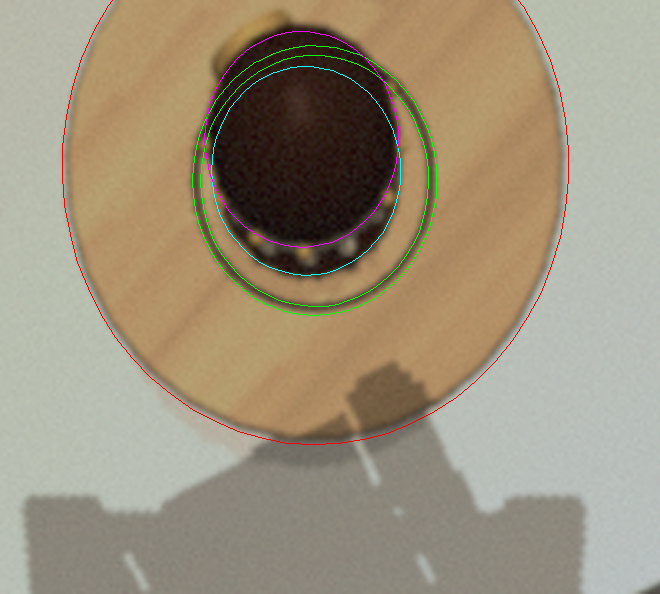

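View pics/t11.png

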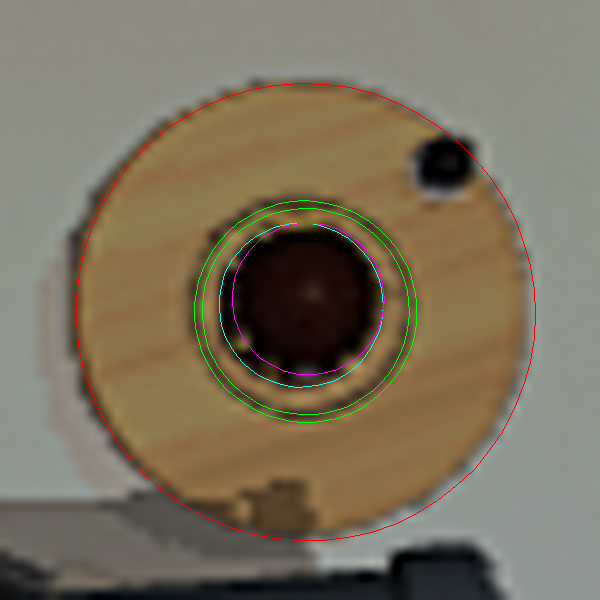

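Request:
step_arm(travel=[[-1.5, 0, 0], [0, 0, 0], [0, 0, 0], [0, 0, 0], [0, 0, 0]], dr=[[-0.187, 0, 0], [-0.187, 0, 0], [-0.187, 0, 0], [-0.187, 0, 0], [-0.187, 0, 0]])

```text
t: 9.45
position: [401.1, 72.4, 170.6]
tcp_rot: [0.692, 0.165, -0.683, 0.165]
force: [0.4, 0.5, -0.6]
grip_width: 0.6
```

Request:
step_arm(travel=[[0, 0, 0], [0, 0, 0], [0, 0, 0], [0, 0, 0], [0, 0, 0]], dr=[[-0.187, 0, 0], [-0.187, 0, 0], [-0.187, 0, 0], [-0.187, 0, 0], [-0.187, 0, 0]])

```text
t: 10.07
position: [398.7, 71.2, 163.4]
tcp_rot: [0.54, 0.455, -0.538, 0.461]
force: [0.1, -0.5, -0.3]
grip_width: 0.6
```

Request:
step_arm(travel=[[0, 0, 0], [0, 0, 0], [0, 0, 0], [0, 0, 0], [0, 0, 0]], dr=[[-0.187, 0, 0], [-0.187, 0, 0], [-0.187, 0, 0], [-0.187, 0, 0], [-0.187, 0, 0]])

```text
t: 10.7
position: [396.3, 70.0, 156.3]
tcp_rot: [0.271, 0.649, -0.277, 0.655]
force: [0.3, -0.6, -0.7]
grip_width: 0.2
```

```bash
cat >> h.py <<'E'
def goto(P,a=None):
    o,M=st();p=o['position']
    print('travel cm',(M.T@(np.array(P)-p)/10).round(2))
    a0=np.degrees(np.arctan2(-M[1,2],-M[0,2]));print('a',a0.round(1))
    if a is not None:
        t=np.radians(a);z=-np.array([np.cos(t),np.sin(t),0]);x=np.array([0,0,-1.]);y=np.cross(z,x)
        print('rotvec',R.from_matrix(M.T@np.c_[x,y,z]).as_rotvec().round(3))
E
python3 -c "
from h import *
goto((580.3,3.4,170),133)"
```

```text
t 10.7 pos [396.3  70.  156.3] x [ 0.004 -0.01  -1.   ] y [ 0.715  0.699 -0.004] z [ 0.699 -0.715  0.01 ] F [ 0.3 -0.6 -0.7] q [ 0.07  0.21  2.1  -0.01  0.83 -0.7 ] w 0.2
travel cm [-1.23  8.49 17.64]
a 134.4
rotvec [0.024 0.01  0.004]
```

Request:
step_arm(travel=[[-2.5, 2.1, 4.4], [-0.3, 2.1, 4.4], [-0.3, 2.1, 4.4], [0, 2.1, 4.3], [0, 0, 0]], dr=[[0, 0, 0], [0, 0, 0], [0, 0, 0], [0.02, 0.01, 0], [0, 0, 0]])

```text
t: 11.32
position: [581.7, 1.3, 180.1]
tcp_rot: [0.276, 0.651, -0.285, 0.648]
force: [-0.3, 0.3, -0.0]
grip_width: 0.4
```

```bash
python3 - <<'E'
from h import *
goto((580.3,3.4,95),133)
w=arm.grab_frame('wrist');save(w['image'],'w12')
k=[556.6,-17.5]
for z in (82,): print('knob px',proj(w,[*k,z]))
E
```

```text
t 11.32 pos [581.7   1.3 180.1] x [-0.009 -0.01  -1.   ] y [ 0.728  0.686 -0.013] z [ 0.686 -0.728  0.001] F [-0.3  0.3 -0. ] q [-0.07  0.48  1.62 -0.01  1.05 -0.82] w 0.4
travel cm [ 8.51  0.15 -0.25]
a 133.3
rotvec [0.005 0.001 0.013]
knob px [284.11411095 203.31309133]
```

View pics/w12.png

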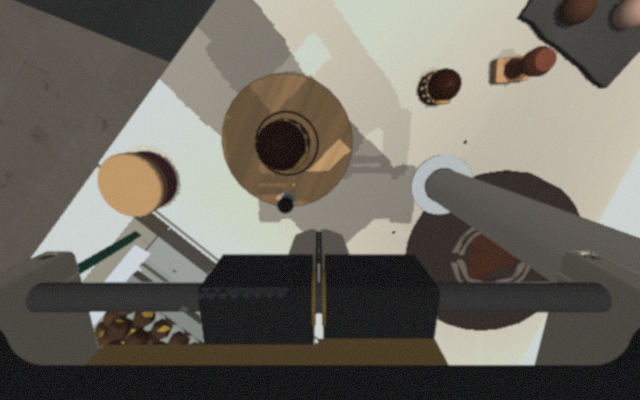

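Request:
step_arm(travel=[[4.2, 0, -0.1], [3.9, 0.1, -0.1], [0, 0, 0]], dr=[[0, 0, 0], [0, 0, 0], [0, 0, 0]])

```text
t: 11.75
position: [575.3, 4.4, 95.0]
tcp_rot: [0.274, 0.652, -0.285, 0.647]
force: [-0.1, 0.3, -1.5]
grip_width: 0.2
```

```bash
cat >> h.py <<'E'
Cd=np.array([521,20.5])
def kn(th,gap,z=95,r=53):
    t=np.radians(th);P=Cd+r*np.array([np.cos(t),np.sin(t)])+gap*np.array([-np.sin(t),np.cos(t)])
    goto((*P,z),th+180 if th>-180 else th+180)
E
python3 - <<'E'
from h import *
kn(-60,21.7)
w=arm.grab_frame('wrist');save(w['image'],'w13')
E
```

```text
t 11.75 pos [575.3   4.4  95. ] x [-0.012 -0.011 -1.   ] y [ 0.726  0.687 -0.017] z [ 0.687 -0.727 -0.   ] F [-0.1  0.3 -1.5] q [-0.07  0.59  1.69 -0.02  0.88 -0.82] w 0.2
travel cm [ 0.03 -1.95  0.76]
a 133.4
rotvec [0.234 0.002 0.017]
```

View pics/w13.png

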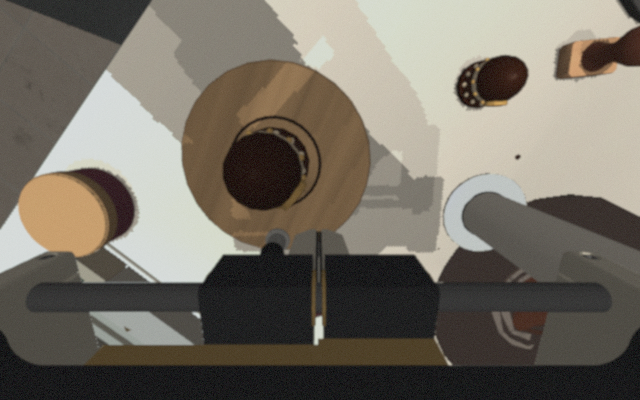

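Request:
step_arm(travel=[[0, -0.5, 0.0], [0, -0.5, 0.1], [0, -0.57, 0.2], [0, -0.57, 0.2], [0, -0.57, 0.2]], dr=[[0, 0, 0.017], [0.05, 0, 0], [0.105, 0, 0], [0.105, 0, 0], [0.105, 0, 0]])

```text
t: 12.42
position: [560.3, -18.9, 104.6]
tcp_rot: [0.399, 0.581, -0.392, 0.591]
force: [-0.1, 0.5, 0.1]
grip_width: 0.6
```

```bash
cat >> h.py <<'E'
def cyl():
    o,M=st();a=np.degrees(np.arctan2(-M[1,2],-M[0,2]));th=a-180
    d=o['position'][:2]-Cd;t=np.radians(th)
    print('theta(tool)',th.round(1),'radial',(d@[np.cos(t),np.sin(t)]).round(1),'gap',(d@[-np.sin(t),np.cos(t)]).round(1),'knob est th',np.degrees(np.arctan2(d[1],d[0])-np.arcsin(21.7/np.hypot(*d))).round(1))
E
python3 - <<'E'
from h import *
cyl()
w=arm.grab_frame('wrist');save(w['image'],'w14')
E
```

```text
t 12.43 pos [560.3 -18.9 104.6] x [ 0.017  0.001 -1.   ] y [0.928 0.373 0.016] z [ 0.373 -0.928  0.006] F [-0.1  0.5  0.1] q [-0.12  0.54  1.75  0.    0.84 -0.5 ] w 0.6
theta(tool) -68.1 radial 51.2 gap 21.7 knob est th -68.0
```

View pics/w14.png

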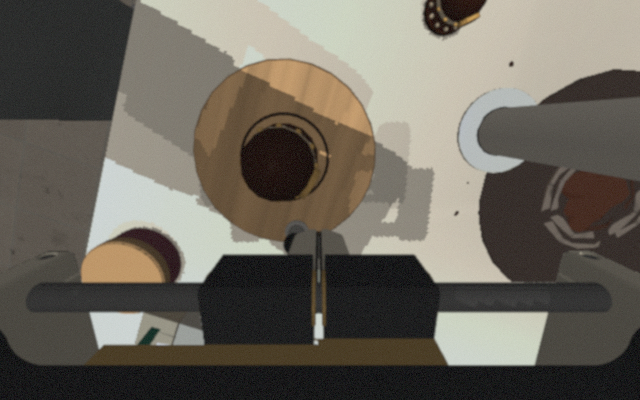

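Request:
step_arm(travel=[[0.5, -0.57, 0.25], [0.5, -0.57, 0.25], [0.35, -0.57, 0.22], [0.25, -0.57, 0.2], [0.2, -0.57, 0.2]], dr=[[0.105, 0, 0], [0.105, 0, 0], [0.105, 0, 0], [0.105, 0, 0], [0.105, 0, 0]])

```text
t: 13.1
position: [536.9, -36.2, 93.5]
tcp_rot: [0.546, 0.452, -0.528, 0.467]
force: [0.2, 0.3, 0.6]
grip_width: 0.6
```

```bash
python3 - <<'E'
from h import *
cyl()
w=arm.grab_frame('wrist');save(w['image'],'w15')
E
```

```text
t 13.1 pos [536.9 -36.2  93.5] x [ 0.033  0.    -0.999] y [ 0.987 -0.155  0.032] z [-0.155 -0.988 -0.005] F [0.2 0.3 0.6] q [-0.16  0.52  1.82  0.01  0.77 -0.01] w 0.6
theta(tool) -98.9 radial 53.6 gap 24.5 knob est th -95.9
```

View pics/w15.png

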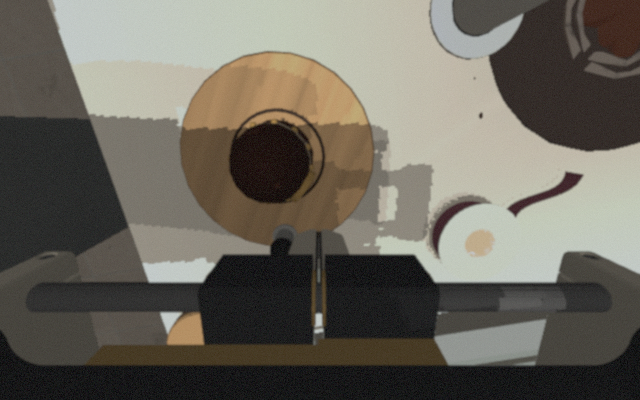

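Request:
step_arm(travel=[[0.1, -0.75, 0.2], [0.15, -0.62, 0.2], [0.15, -0.6, 0.2], [0.15, -0.6, 0.2], [0.15, -0.6, 0.2]], dr=[[0.09, 0, 0.01], [0.1, 0, 0.01], [0.105, 0, 0], [0.105, 0, 0], [0.105, 0, 0]])

```text
t: 13.78
position: [505.5, -35.7, 90.0]
tcp_rot: [0.655, 0.298, -0.616, 0.321]
force: [-0.1, 0.4, 0.3]
grip_width: 0.5
```

```bash
python3 - <<'E'
from h import *
cyl()
E
```

```text
t 13.78 pos [505.5 -35.7  90. ] x [ 0.063 -0.006 -0.998] y [ 0.785 -0.617  0.053] z [-0.616 -0.787 -0.034] F [-0.1  0.4  0.3] q [-0.16  0.47  1.92  0.01  0.69  0.5 ] w 0.5
theta(tool) -128.1 radial 53.8 gap 22.4 knob est th -127.3
```

Request:
step_arm(travel=[[-0.2, -0.6, 0.2], [-0.1, -0.6, 0.2], [0.0, -0.6, 0.2], [0.1, -0.6, 0.2], [0.1, -0.6, 0.2]], dr=[[0.105, -0.015, -0.025], [0.105, -0.015, -0.025], [0.105, 0, 0], [0.105, 0, 0], [0.105, 0, 0]])

```text
t: 14.4
position: [480.0, -19.4, 95.4]
tcp_rot: [0.7, 0.135, -0.689, 0.132]
force: [-0.4, -0.1, 0.2]
grip_width: 0.4
```

```bash
python3 - <<'E'
from h import *
cyl()
w=arm.grab_frame('wrist');save(w['image'],'w16')
E
```

```text
t 14.4 pos [480.  -19.4  95.4] x [ 0.015  0.007 -1.   ] y [ 0.371 -0.929 -0.001] z [-0.929 -0.371 -0.016] F [-0.4 -0.1  0.2] q [-0.14  0.44  1.96  0.01  0.73  1.04] w 0.4
theta(tool) -158.2 radial 52.9 gap 21.8 knob est th -158.1
```

View pics/w16.png

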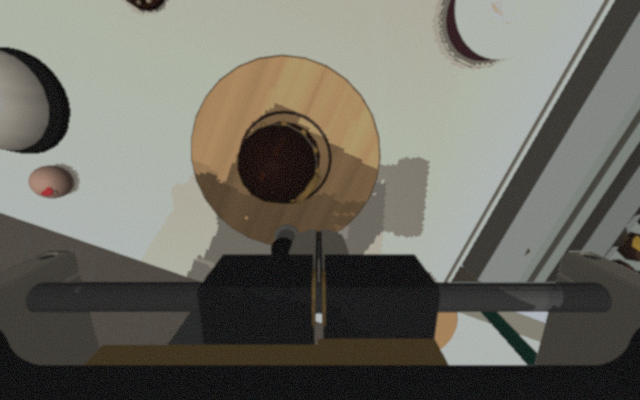

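Request:
step_arm(travel=[[0.05, -0.6, 0.2], [0.05, -0.6, 0.2], [0.1, -0.6, 0.2], [0.1, -0.6, 0.2], [0.1, -0.6, 0.2]], dr=[[0.105, 0, 0], [0.105, 0, 0], [0.105, 0, 0], [0.105, 0, 0], [0.105, 0, 0]])

```text
t: 15.08
position: [466.5, 8.6, 95.1]
tcp_rot: [0.713, -0.048, -0.698, -0.054]
force: [-0.2, 0.2, 0.5]
grip_width: 0.6
```

```bash
python3 - <<'E'
from h import *
cyl()
E
```

```text
t 15.07 pos [466.5   8.6  95.1] x [ 0.022  0.007 -1.   ] y [-0.143 -0.99  -0.01 ] z [-0.989  0.144 -0.021] F [-0.2  0.2  0.5] q [-0.09  0.42  2.    0.01  0.71  1.62] w 0.6
theta(tool) -188.3 radial 52.2 gap 19.6 knob est th -190.6
```

Request:
step_arm(travel=[[0.05, -0.5, 0.2], [0.05, -0.55, 0.2], [0.1, -0.55, 0.2], [0, 0, 0]], dr=[[0.105, -0.02, 0], [0.105, 0, 0], [0.105, 0, 0], [0, 0, 0]])

```text
t: 15.58
position: [466.1, 25.9, 96.1]
tcp_rot: [0.691, -0.154, -0.687, -0.163]
force: [0.1, 0.3, 0.2]
grip_width: 0.2
```

```bash
python3 - <<'E'
from h import *
cyl()
w=arm.grab_frame('wrist');save(w['image'],'w17')
f=arm.grab_frame('scene');save(cv2.resize(f['image'][160:240,330:430],None,fx=7,fy=7,interpolation=cv2.INTER_CUBIC),'s17')
E
```

```text
t 15.57 pos [466.1  25.9  96.1] x [ 0.008  0.011 -1.   ] y [-0.436 -0.9   -0.013] z [-0.9    0.436 -0.002] F [0.1 0.3 0.2] q [-0.05  0.42  1.99  0.02  0.73  1.96] w 0.2
theta(tool) -205.9 radial 51.8 gap 19.0 knob est th 151.2
```

View pics/w17.png

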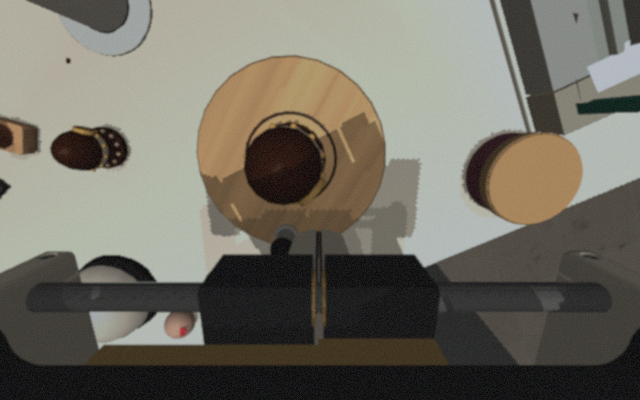

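View pics/s17.png

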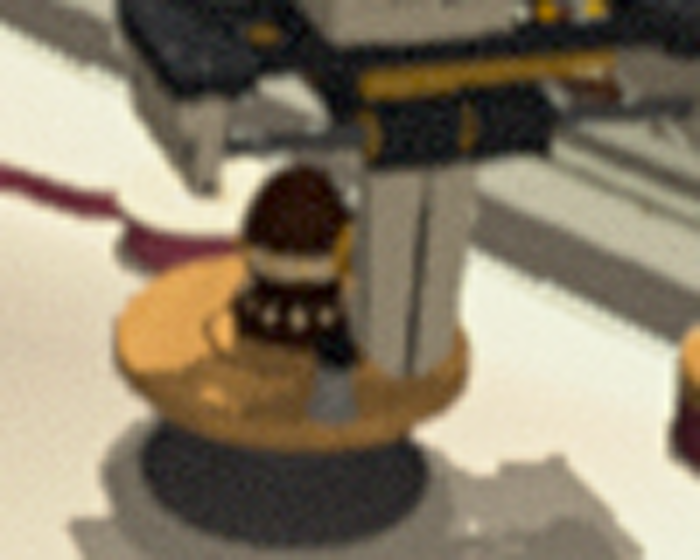

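Request:
step_arm(travel=[[0, 2.0, 0], [-5, 1.0, 0.5], [-5, 0, 2], [0, 0, 2], [0, 0, 0]], dr=[[0, 0, 0], [0, 0, 0], [0, 0, 0], [-0.187, 0, 0], [-0.187, 0, 0]])

```text
t: 16.3
position: [410.5, 15.3, 199.7]
tcp_rot: [0.71, -0.017, -0.704, -0.025]
force: [-0.5, -0.6, -0.7]
grip_width: -0.0
```

Request:
step_arm(travel=[[0, 0, 0], [0, 0, 0], [0, 0, 0], [0, 0, 0], [0, 0, 0]], dr=[[-0.187, 0, 0], [-0.187, 0, 0], [-0.187, 0, 0], [-0.187, 0, 0], [-0.187, 0, 0]])

```text
t: 16.92
position: [410.6, 14.2, 201.3]
tcp_rot: [0.646, 0.302, -0.634, 0.299]
force: [-0.3, 0.1, 0.7]
grip_width: 0.3
```

Request:
step_arm(travel=[[0, 0, 0], [0, 0, 0], [0, 0, 0], [0, 0, 0], [0, 0, 0]], dr=[[-0.187, 0, 0], [-0.187, 0, 0], [-0.187, 0, 0], [-0.187, 0, 0], [-0.187, 0, 0]])

```text
t: 17.55
position: [410.7, 13.1, 202.4]
tcp_rot: [0.441, 0.555, -0.429, 0.559]
force: [-1.2, 0.2, 0.7]
grip_width: 0.7
```

Request:
step_arm(travel=[[0, 0, 0], [0, 0, 0], [0, 0, 0], [0, 0, 0], [0, 0, 0]], dr=[[-0.187, 0, 0], [-0.187, 0, 0], [-0.187, 0, 0], [-0.187, 0, 0], [-0.187, 0, 0]])

```text
t: 18.18
position: [410.8, 11.9, 203.5]
tcp_rot: [0.141, 0.689, -0.132, 0.699]
force: [0.4, 0.2, 0.2]
grip_width: 0.5
```

```bash
python3 - <<'E'
from h import *
goto((430,20,190),180)
w=arm.grab_frame('wrist');save(w['image'],'w18')
overlay('t18',(519.5,19),(520,21),box=(330,175,390,235),k=10,cam='top')
E
```

```text
t 18.18 pos [410.8  11.9 203.5] x [ 0.017  0.01  -1.   ] y [0.379 0.925 0.016] z [ 0.925 -0.379  0.012] F [0.4 0.2 0.2] q [-0.09  0.14  2.04  0.01  0.95 -1.28] w 0.5
travel cm [1.39 1.46 1.46]
a 157.7
rotvec [-0.388  0.015 -0.014]
```

View pics/w18.png

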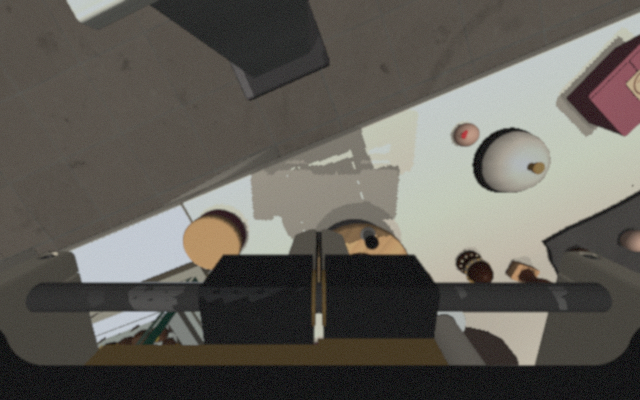

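View pics/t18.png

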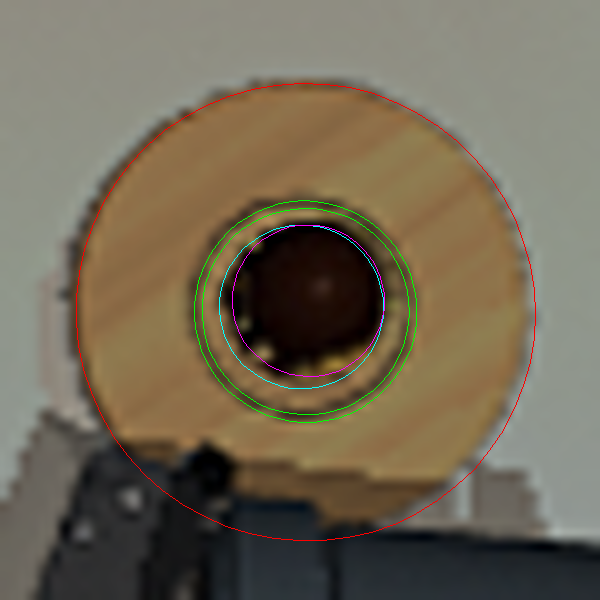

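```bash
cat >> h.py <<'E'
def cyl2():
    o,M=st();a=np.degrees(np.arctan2(-M[1,2],-M[0,2]));th=a
    d=o['position'][:2]-Cd;t=np.radians(th)
    print('theta(tool)',th.round(1),'radial',(d@[np.cos(t),np.sin(t)]).round(1),'gap',(d@[-np.sin(t),np.cos(t)]).round(1),'knob est th',np.degrees(np.arctan2(d[1],d[0])-np.arcsin(20.5/np.hypot(*d))).round(1))
E
python3 -c "
from h import *
goto((459,18,130),151)
goto((459,18,97))"
```

```text
t 18.27 pos [410.7  11.9 203.5] x [ 0.017  0.01  -1.   ] y [0.383 0.924 0.016] z [ 0.924 -0.383  0.012] F [-0.4 -0.5 -0.3] q [-0.09  0.14  2.04  0.01  0.95 -1.28] w 0.7
travel cm [7.43 2.29 4.14]
a 157.5
rotvec [ 0.113  0.011 -0.017]
t 18.27 pos [410.7  11.9 203.5] x [ 0.017  0.01  -1.   ] y [0.383 0.924 0.016] z [ 0.924 -0.383  0.012] F [-0.4 -0.5 -0.3] q [-0.09  0.14  2.04  0.01  0.95 -1.28] w 0.7
travel cm [10.73  2.24  4.1 ]
a 157.5
```

Request:
step_arm(travel=[[2, 1.1, 2.1], [2, 1.1, 2.0], [2.9, 0, 0], [2.9, 0, 0], [0, 0, 0]], dr=[[0.11, 0.01, -0.017], [0, 0, 0], [0, 0, 0], [0, 0, 0], [0, 0, 0]])

```text
t: 18.9
position: [460.2, 13.3, 104.5]
tcp_rot: [0.182, 0.682, -0.182, 0.684]
force: [0.7, 1.3, 0.4]
grip_width: 0.6
```

```bash
python3 - <<'E'
from h import *
cyl2();goto((459,18,97),151)
w=arm.grab_frame('wrist');save(w['image'],'w19')
f=arm.grab_frame('scene');save(cv2.resize(f['image'][160:240,330:430],None,fx=7,fy=7,interpolation=cv2.INTER_CUBIC),'s19')
E
```

```text
t 18.9 pos [460.2  13.3 104.5] x [ 0.003 -0.001 -1.   ] y [0.499 0.867 0.001] z [ 0.867 -0.499  0.004] F [0.7 1.3 0.4] q [-0.07  0.4   1.99 -0.    0.75 -1.12] w 0.6
theta(tool) 150.1 radial 49.2 gap 36.5 knob est th -192.8
t 18.9 pos [460.2  13.3 104.5] x [ 0.003 -0.001 -1.   ] y [0.499 0.867 0.001] z [ 0.867 -0.499  0.004] F [0.7 1.3 0.4] q [-0.07  0.4   1.99 -0.    0.75 -1.12] w 0.6
travel cm [ 0.75  0.35 -0.33]
a 150.1
rotvec [-0.016  0.004 -0.001]
```

View pics/w19.png

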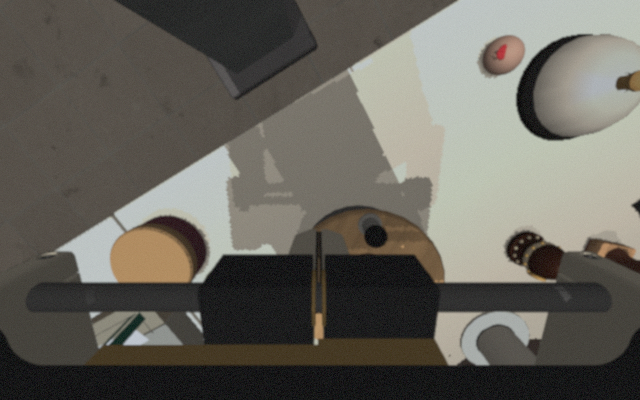

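View pics/s19.png

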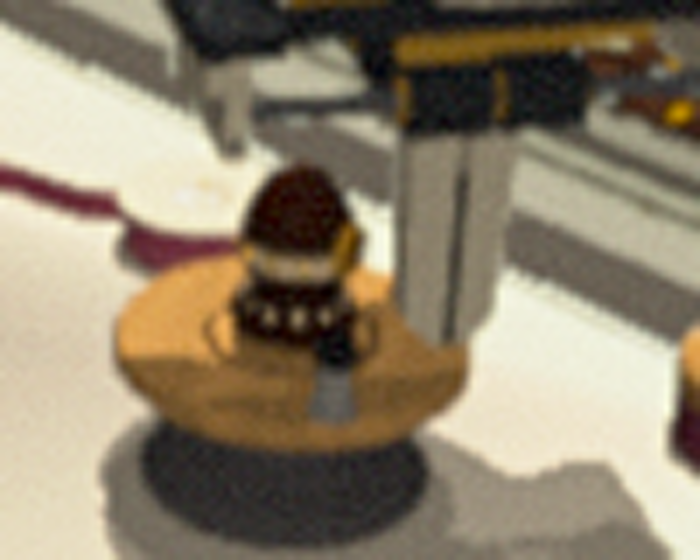

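Request:
step_arm(travel=[[0.75, 0.6, -0.35], [0, 0.6, 0], [0.05, 0.55, -0.05], [0, 0.57, -0.19], [0, 0.57, -0.19]], dr=[[0, 0, 0], [0, 0, 0], [0.05, 0, 0], [0.105, 0, 0], [0.105, 0, 0]])

```text
t: 19.62
position: [472.6, 44.0, 101.6]
tcp_rot: [0.273, 0.648, -0.271, 0.657]
force: [-0.0, -0.5, 0.5]
grip_width: 0.7
```

```bash
python3 - <<'E'
from h import *
cyl2()
w=arm.grab_frame('wrist');save(w['image'],'w20')
E
```

```text
t 19.62 pos [472.6  44.  101.6] x [ 0.013 -0.002 -1.   ] y [0.71  0.704 0.008] z [ 0.704 -0.71   0.01 ] F [-0.  -0.5  0.5] q [-0.    0.42  1.97 -0.    0.74 -0.78] w 0.7
theta(tool) 134.8 radial 50.8 gap 17.8 knob est th 131.7
```

View pics/w20.png

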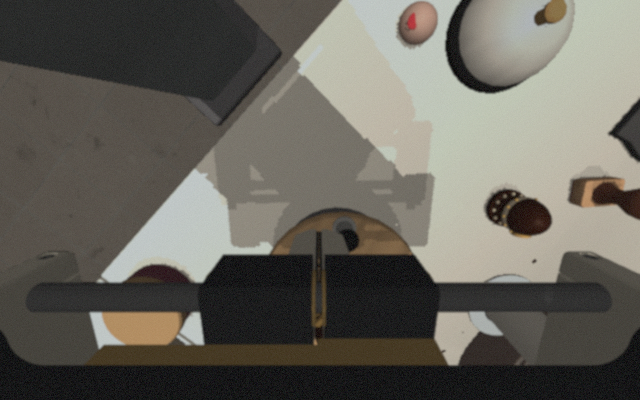

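```bash
python3 - <<'E'
from h import *
overlay('t20',(519.5,19),(520,21),box=(330,175,390,235),k=10,cam='top')
f=arm.grab_frame('scene');save(cv2.resize(f['image'][160:240,330:430],None,fx=7,fy=7,interpolation=cv2.INTER_CUBIC),'s20')
E
```

```text
(no output)
```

View pics/t20.png

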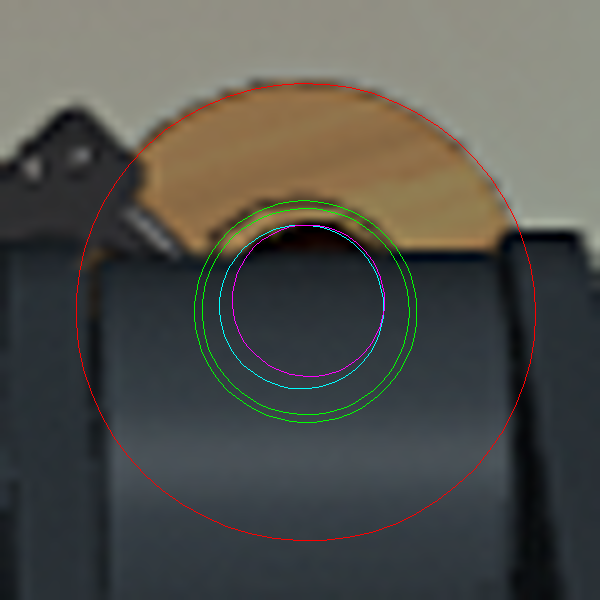

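View pics/s20.png

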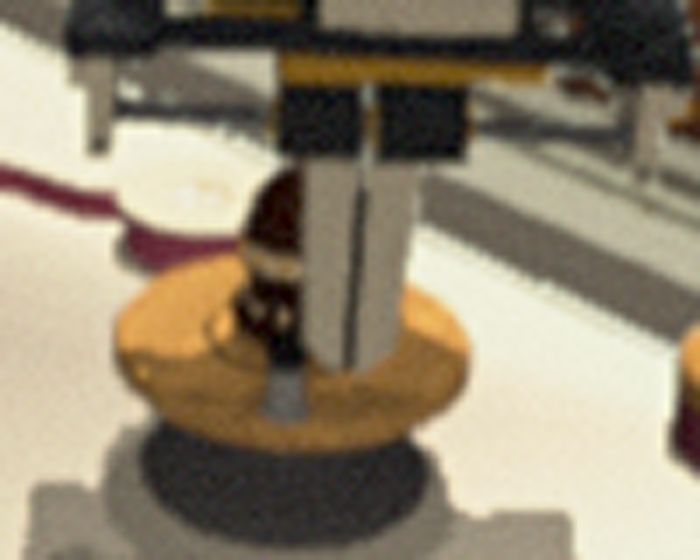

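```bash
python3 - <<'E'
from h import *
f=arm.grab_frame('scene')
for u,v in [(332,415),(285,410)]:
    p=atz(f,330+u/7,160+v/7,60)[:2];d=p-[519.5,19.5];print(p,np.degrees(np.arctan2(d[1],d[0])),np.hypot(*d))
w=arm.grab_frame('wrist')
for u,v,z in [(347,238,82),(344,226,66)]:
    p=atz(w,u,v,z)[:2];d=p-Cd;print(p,np.degrees(np.arctan2(d[1],d[0])),np.hypot(*d))
E
```

```text
[466.84834894  51.62632141] 148.60981892376358 61.67898253240391
[478.84694316  61.29768344] 134.20463951334614 58.30709537582336
[483.52507713  59.69720828] 133.71318181168897 54.229060302374066
[481.92721407  60.70789713] 134.179716481689 56.0656542992244
```

Request:
step_arm(travel=[[0.3, 0.5, -0.3], [0.1, 0.5, -0.25], [0, 0, 0]], dr=[[0.09, 0, 0], [0.09, 0, 0], [0, 0, 0]])

```text
t: 20.25
position: [476.2, 53.9, 97.6]
tcp_rot: [0.329, 0.622, -0.326, 0.631]
force: [0.2, 0.4, -0.1]
grip_width: 0.4
```

Request:
step_arm(travel=[[0, -2, 0], [-4, -1, 0], [-3, 0, -5], [0, 0, -5], [0, 0, 0]], dr=[[0, 0, 0], [0, 0, 0], [0.18, 0, 0], [0.18, 0, 0], [0.18, 0, 0]])

```text
t: 20.88
position: [400.0, 120.4, 169.1]
tcp_rot: [0.482, 0.516, -0.476, 0.524]
force: [1.0, 0.2, -0.2]
grip_width: 0.1
```

```bash
python3 - <<'E'
from h import *
goto((380,-20,120),90)
overlay('t21',(519.5,19),(520,21),box=(330,175,390,235),k=10,cam='top')
w=arm.grab_frame('wrist');save(w['image'],'w21')
E
```

```text
t 20.88 pos [400.  120.4 169.1] x [ 0.014 -0.001 -1.   ] y [0.997 0.081 0.014] z [ 0.081 -0.997  0.002] F [ 1.   0.2 -0.2] q [ 0.18  0.21  2.05 -0.    0.86  0.1 ] w 0.1
travel cm [ 4.89 -3.2  13.82]
a 94.6
rotvec [ 0.081  0.001 -0.014]
```

View pics/t21.png

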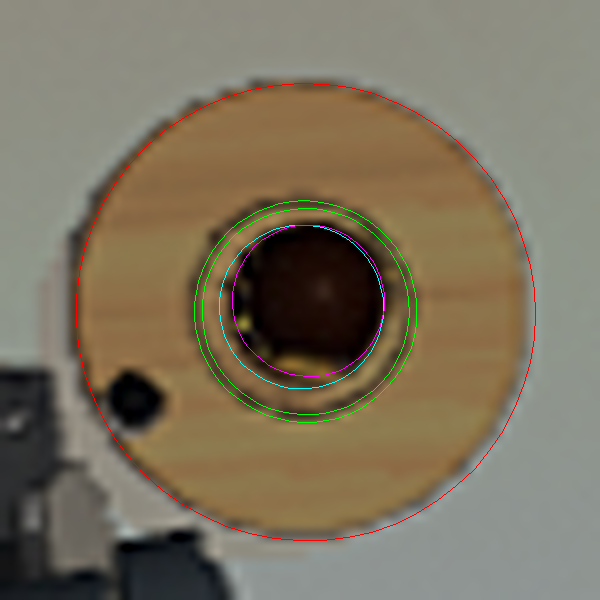

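View pics/w21.png

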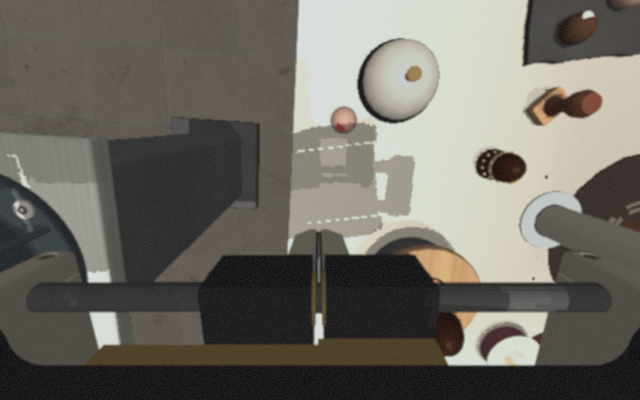

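Request:
step_arm(travel=[[0.5, -1.0, 4.6], [2.0, -1.1, 4.6], [2.2, -1.1, 4.6], [0, 0, 0]], dr=[[0.08, 0, 0], [0, 0, 0], [0, 0, 0], [0, 0, 0]])

```text
t: 21.48
position: [374.6, -25.0, 120.8]
tcp_rot: [0.497, 0.502, -0.489, 0.511]
force: [0.7, -0.4, 0.5]
grip_width: 0.8
```

```bash
python3 - <<'E'
from h import *
goto((380,-20,120),90)
w=arm.grab_frame('wrist');save(w['image'],'w22')
save(cv2.resize(w['image'][90:290,430:640],None,fx=3.5,fy=2.9,interpolation=cv2.INTER_CUBIC),'w22c')
E
```

```text
t 21.48 pos [374.6 -25.  120.8] x [ 0.016 -0.001 -1.   ] y [1.    0.027 0.016] z [ 0.027 -1.     0.002] F [ 0.7 -0.4  0.5] q [-0.19  0.23  2.19  0.    0.7  -0.22] w 0.8
travel cm [ 0.09  0.55 -0.49]
a 91.6
rotvec [ 0.027  0.001 -0.016]
```

View pics/w22c.png

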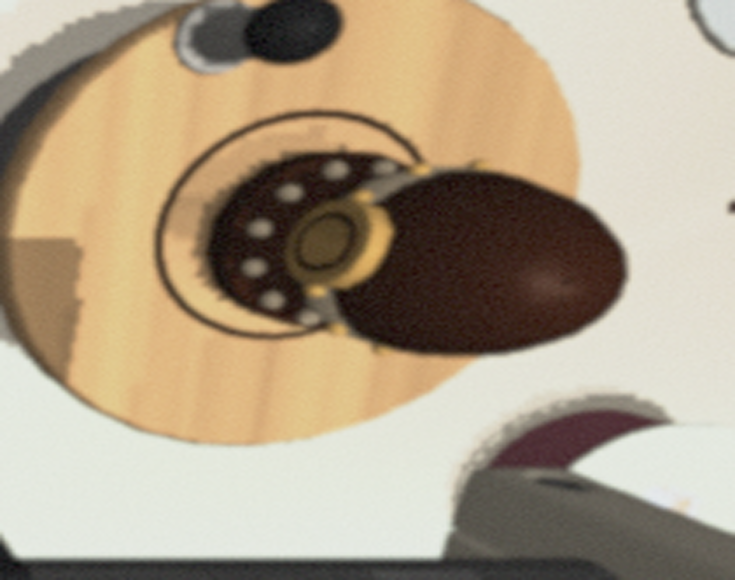

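```bash
python3 - <<'E'
from h import *
w=arm.grab_frame('wrist')
P=atz(w,522.9,173.4,97);print('med',P.round(1))
C=np.array([521,20.5]);best=None
big=cv2.resize(w['image'][90:290,430:640],None,fx=3.5,fy=2.9,interpolation=cv2.INTER_CUBIC)
def pt(p): return tuple(((proj(w,p)-[430,90]+.5)*[3.5,2.9]).astype(int))
def circ(c,r,z,col):
    cv2.polylines(big,[np.array([pt([c[0]+r*np.cos(a),c[1]+r*np.sin(a),z]) for a in np.linspace(0,6.28,60)],np.int32)],True,col,1)
c=np.array([521.5,22.])
circ(C,62,60,(255,0,0));circ(C,28,60,(0,255,0));circ(C,30,60,(0,255,0));circ(c,22,72,(0,255,255));circ(c,22,65,(0,255,255));circ(c,20,97,(255,0,255));circ(c,10,120.,(255,0,255))
for d in (-10,0,10):
    t=np.radians(180+d);cv2.circle(big,pt([c[0]+21.5*np.cos(t),c[1]+21.5*np.sin(t),97]),2,(255,255,255),-1)
save(big,'z22');d=P[:2]-c;print(np.degrees(np.arctan2(d[1],d[0])),np.hypot(*d))
E
```

```text
med [502.   23.9  97. ]
174.42490303280047 19.579843515042022
```

View pics/z22.png

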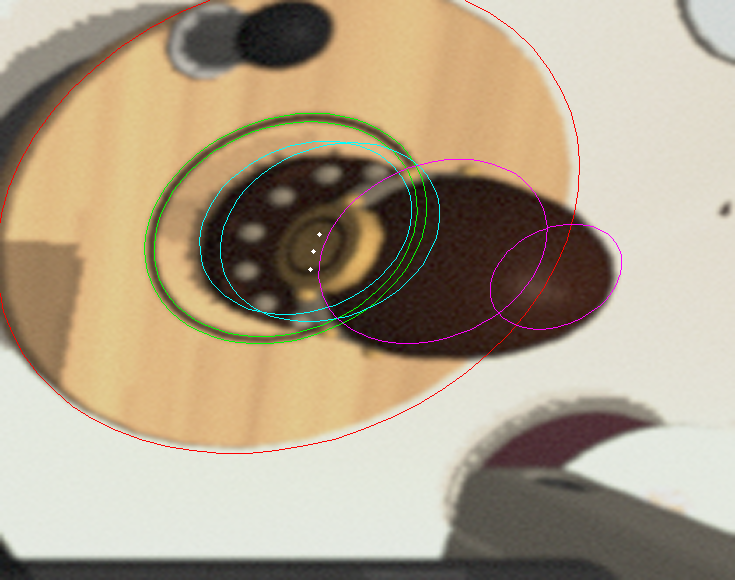

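```bash
cat >> h.py <<'E'
def ov2(name,c,psi,C=(521,20.5),box=(430,90,640,290),k=(3.5,2.9),cam='wrist'):
    w=arm.grab_frame(cam);k=np.array(k)
    big=cv2.resize(w['image'][box[1]:box[3],box[0]:box[2]],None,fx=k[0],fy=k[1],interpolation=cv2.INTER_CUBIC)
    def pt(p): return tuple(((proj(w,p)-box[:2]+.5)*k).astype(int))
    def poly(ps,col): cv2.polylines(big,[np.array([pt(p) for p in ps],np.int32)],True,col,1)
    A=np.linspace(0,6.28,60)
    def circ(c,r,z,col): poly([[c[0]+r*np.cos(a),c[1]+r*np.sin(a),z] for a in A],col)
    circ(C,28,60,(0,255,0))
    for z in(65,72): circ(c,22,z,(0,255,255))
    # egg silhouette: ellipsoid a=20, up 27 from z=97
    for z in np.arange(97,124,3): circ(c,20*np.sqrt(1-((z-97)/27)**2),z,(255,0,255))
    t=np.radians(psi);f=np.array([np.cos(t),np.sin(t),0]);s=np.array([-np.sin(t),np.cos(t),0])
    m=np.array([*c,97])+21.5*f
    poly([m+9.5*(np.cos(a)*s+np.sin(a)*np.array([0,0,1])) for a in A],(255,255,255))
    save(big,name)
E
python3 - <<'E'
from h import *
ov2('z23',(520.5,20.0),169)
E
```

```text
(no output)
```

View pics/z23.png

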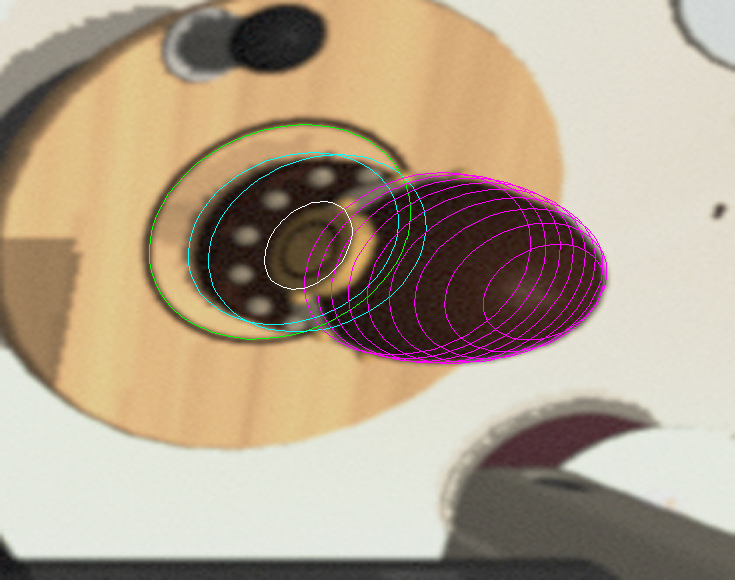

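Request:
step_arm(travel=[[-5.0, 1.5, -3], [-3, 3.5, -3.5], [0, 4.5, -3], [0, 4.5, -1.8], [0, 1.5, 0]], dr=[[0, 0, 0], [-0.15, 0, 0], [-0.15, 0, 0], [-0.15, 0, 0], [0, 0, 0]])

```text
t: 22.25
position: [515.0, 132.6, 211.4]
tcp_rot: [0.362, 0.602, -0.353, 0.618]
force: [-0.3, 0.2, -1.6]
grip_width: 0.5
```

```bash
python3 - <<'E'
from h import *
goto((528,83.6,97),117)
w=arm.grab_frame('wrist');save(w['image'],'w24')
E
```

```text
t 22.25 pos [515.  132.6 211.4] x [ 0.026  0.001 -1.   ] y [0.872 0.489 0.023] z [ 0.489 -0.872  0.012] F [-0.3  0.2 -1.6] q [ 0.17  0.34  1.75 -0.    1.03 -0.34] w 0.5
travel cm [11.47 -1.52  4.78]
a 119.3
rotvec [ 0.04   0.012 -0.023]
```

View pics/w24.png

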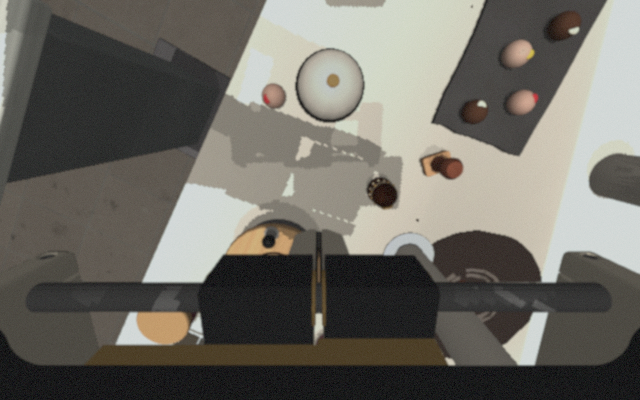

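Request:
step_arm(travel=[[0, -0.7, 2.4], [2, -0.8, 2.4], [4.5, 0, 0], [4.2, 0, 0], [0, 0, 0]], dr=[[0.04, 0.01, -0.02], [0, 0, 0], [0, 0, 0], [0, 0, 0], [0, 0, 0]])

```text
t: 22.92
position: [525.2, 87.2, 105.0]
tcp_rot: [0.368, 0.603, -0.365, 0.607]
force: [-0.4, -0.1, 0.9]
grip_width: 0.8
```

```bash
python3 - <<'E'
from h import *
goto((528,83.6,97),117);cyl2()
w=arm.grab_frame('wrist');save(w['image'],'w25')
for u,v,z in [(0,0,0)]: pass
E
```

```text
t 22.93 pos [525.2  87.2 105. ] x [ 0.007  0.001 -1.   ] y [0.886 0.464 0.007] z [ 0.464 -0.886  0.003] F [-0.4 -0.1  0.9] q [ 0.08  0.5   1.81  0.    0.82 -0.41] w 0.8
travel cm [0.81 0.07 0.45]
a 117.6
rotvec [ 0.011  0.003 -0.007]
t 22.93 pos [525.2  87.2 105. ] x [ 0.007  0.001 -1.   ] y [0.886 0.464 0.007] z [ 0.464 -0.886  0.003] F [-0.4 -0.1  0.9] q [ 0.08  0.5   1.81  0.    0.82 -0.41] w 0.8
theta(tool) 117.6 radial 57.1 gap -34.7 knob est th 68.5
```

View pics/w25.png

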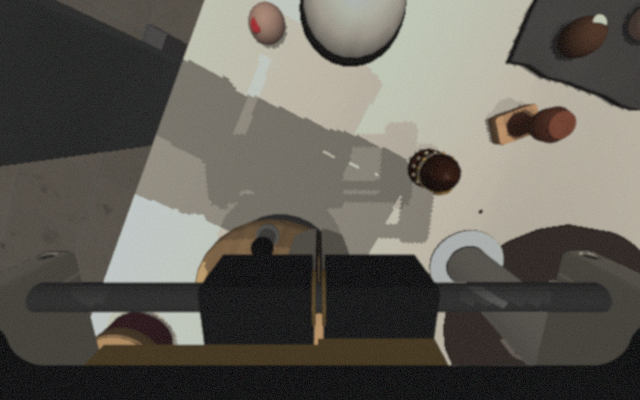

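Request:
step_arm(travel=[[0.6, -0.4, 0.4], [0.1, -0.5, 0], [0.1, -0.4, 0], [0, 0, 0]], dr=[[0, 0, 0], [0, 0, 0], [0, 0, 0], [0, 0, 0]])

```text
t: 23.48
position: [517.9, 77.8, 102.8]
tcp_rot: [0.369, 0.6, -0.362, 0.61]
force: [-0.4, -0.3, -0.2]
grip_width: 0.3
```

```bash
python3 - <<'E'
from h import *
cyl2()
w=arm.grab_frame('wrist');save(cv2.resize(w['image'][200:265,230:370],None,fx=5,fy=5),'w26')
f=arm.grab_frame('scene');save(cv2.resize(f['image'][160:240,330:430],None,fx=7,fy=7,interpolation=cv2.INTER_CUBIC),'s26')
E
```

```text
t 23.48 pos [517.9  77.8 102.8] x [ 0.017  0.001 -1.   ] y [0.885 0.465 0.016] z [ 0.465 -0.885  0.007] F [-0.4 -0.3 -0.2] q [ 0.06  0.49  1.84  0.    0.79 -0.42] w 0.3
theta(tool) 117.7 radial 52.1 gap -23.9 knob est th 72.1
```

View pics/w26.png

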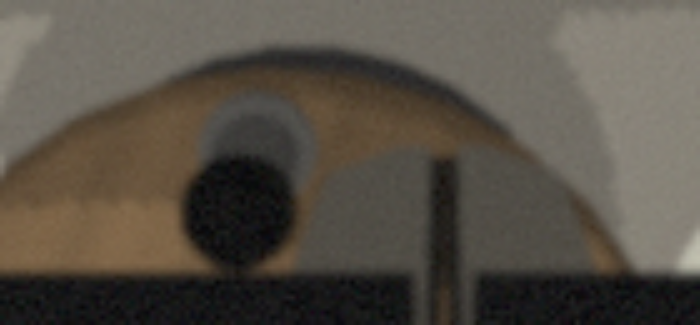

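View pics/s26.png

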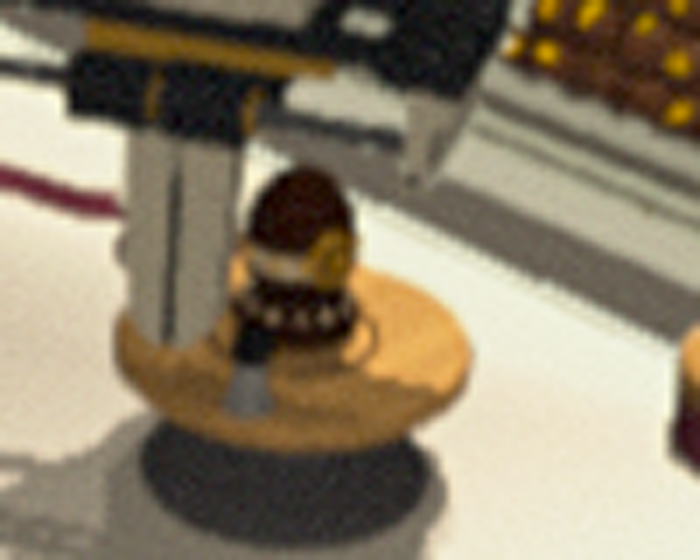

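Request:
step_arm(travel=[[0.6, 0.1, 0], [0.1, -0.55, -0.1], [0, -0.5, -0.15], [0, 0, 0]], dr=[[0, 0, -0.016], [-0.08, 0, 0], [-0.08, 0, 0], [0, 0, 0]])

```text
t: 24.08
position: [509.2, 75.5, 94.5]
tcp_rot: [0.313, 0.632, -0.317, 0.634]
force: [0.9, 0.0, 0.6]
grip_width: 0.4
```

```bash
python3 - <<'E'
from h import *
cyl2()
w=arm.grab_frame('wrist')
save(cv2.resize(w['image'][200:265,230:370],None,fx=5,fy=5),'w27')
f=arm.grab_frame('scene');save(cv2.resize(f['image'][160:240,330:430],None,fx=7,fy=7,interpolation=cv2.INTER_CUBIC),'s27')
E
```

```text
t 24.07 pos [509.2  75.5  94.5] x [ 0.001 -0.007 -1.   ] y [ 0.797  0.604 -0.004] z [ 0.604 -0.797  0.006] F [0.9 0.  0.6] q [ 0.06  0.49  1.86 -0.01  0.79 -0.58] w 0.4
theta(tool) 127.1 radial 51.0 gap -23.8 knob est th 80.7
```

View pics/w27.png

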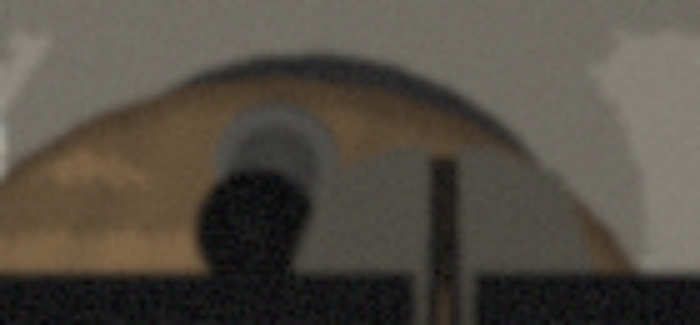

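View pics/s27.png

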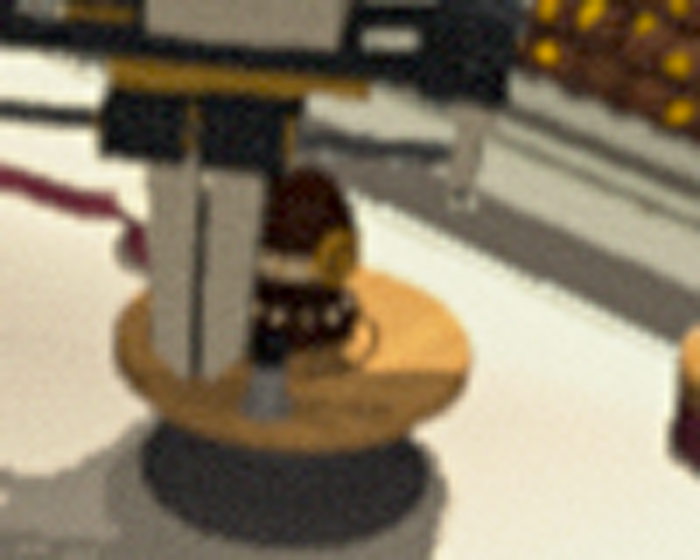

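Request:
step_arm(travel=[[0, -0.33, -0.08], [0, 0, 0]], dr=[[-0.05, 0, 0], [0, 0, 0]])

```text
t: 24.42
position: [506.9, 74.4, 94.5]
tcp_rot: [0.298, 0.639, -0.302, 0.642]
force: [-1.1, 0.2, -0.6]
grip_width: 0.6
```

Request:
step_arm(travel=[[0, 2, 0], [-4, 1, 0], [-5, -2, -3], [0, -5, -2], [0, -5, 1]], dr=[[0, 0, 0], [0, 0, 0], [0.15, 0, 0], [0.187, 0, 0], [0.187, 0, 0]])

```text
t: 25.05
position: [399.1, 71.4, 186.9]
tcp_rot: [0.458, 0.536, -0.46, 0.54]
force: [0.4, -0.5, 0.6]
grip_width: 0.5
```

```bash
python3 - <<'E'
from h import *
goto((376,-22,121),90)
E
```

```text
t 25.05 pos [399.1  71.4 186.9] x [ 0.002 -0.007 -1.   ] y [0.988 0.157 0.001] z [ 0.157 -0.988  0.007] F [ 0.4 -0.5  0.6] q [ 0.07  0.16  2.06 -0.01  0.92 -0.09] w 0.5
travel cm [ 6.65 -3.76  8.81]
a 99.0
rotvec [ 0.158  0.007 -0.002]
```

Request:
step_arm(travel=[[1.5, -1.3, 4.2], [2.5, -1.0, 4.2], [2.4, -0.8, 0.5], [0, 0, 0]], dr=[[0.155, 0, 0], [0, 0, 0], [0, 0, 0], [0, 0, 0]])

```text
t: 25.55
position: [373.4, -22.5, 123.7]
tcp_rot: [-0.503, -0.493, 0.504, -0.5]
force: [0.3, -0.3, 0.7]
grip_width: 0.7
```

```bash
python3 - <<'E'
from h import *
goto((376,-22,121),90)
w=arm.grab_frame('wrist')
save(cv2.resize(w['image'][90:290,430:640],None,fx=3.5,fy=2.9,interpolation=cv2.INTER_CUBIC),'w28')
ov2('z28',(520.5,20.0),180)
overlay('t28',(519.5,19),(519,19),box=(330,175,390,235),k=10,cam='top')
E
```

```text
t 25.55 pos [373.4 -22.5 123.7] x [ 0.006 -0.008 -1.   ] y [ 1.    -0.014  0.006] z [-0.014 -1.     0.008] F [ 0.3 -0.3  0.7] q [-0.18  0.23  2.19 -0.01  0.72 -0.16] w 0.7
travel cm [ 0.27  0.25 -0.05]
a 89.2
rotvec [-0.014  0.008 -0.006]
```

View pics/w28.png

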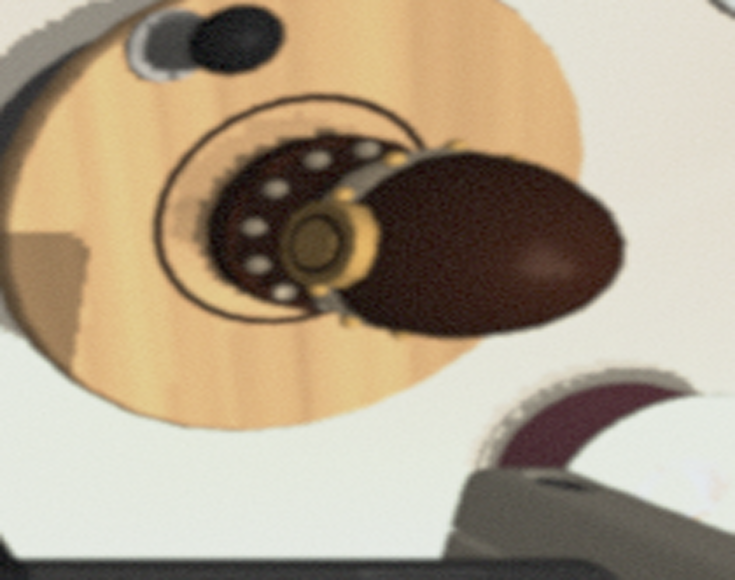

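View pics/z28.png

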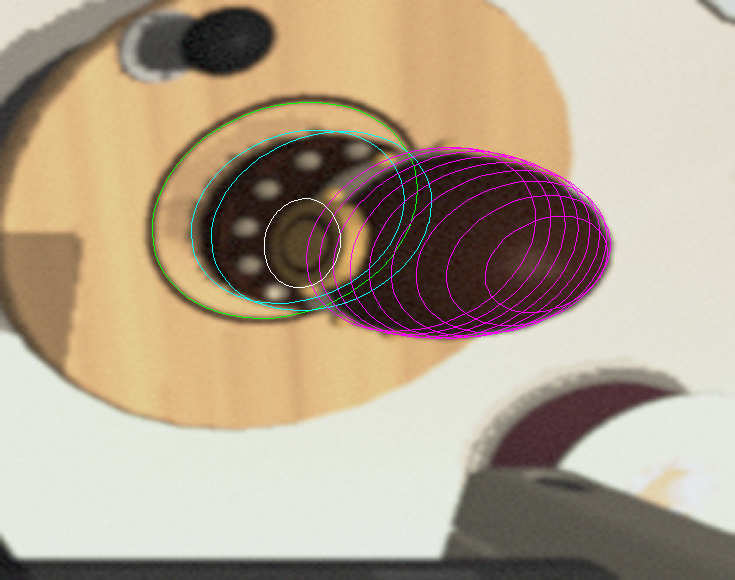

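View pics/t28.png

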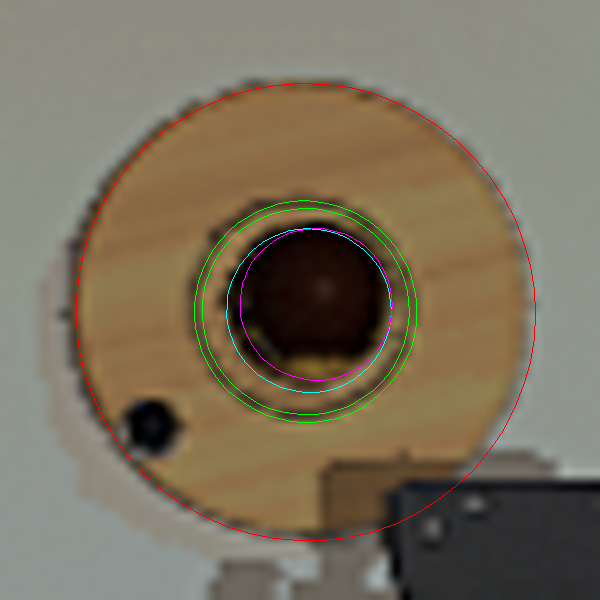

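```bash
python3 - <<'E'
from h import *
f=arm.grab_frame('top');save(f['image'],'t29')
a=cv2.cvtColor(cv2.imread('pics/top0.png'),cv2.COLOR_BGR2GRAY).astype(int);b=cv2.cvtColor(f['image'],cv2.COLOR_RGB2GRAY).astype(int)
d=np.abs(a-b)>30
for n,(x0,y0,x1,y1) in dict(tin=(398,222,432,256),ballotin=(210,218,260,262),truffle=(288,234,304,250),stamp=(275,158,292,178),ribbon=(375,135,408,168),small=(299,173,316,190)).items(): print(n,d[y0:y1,x0:x1].sum())
E
```

```text
tin 252
ballotin 0
truffle 0
stamp 0
ribbon 0
small 0
```

View pics/t29.png

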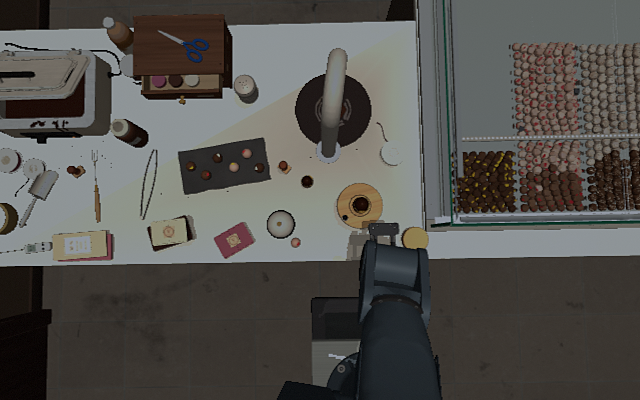

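```bash
python3 -c "
from h import *
st();print(arm.hand_in())"
```

```text
t 25.75 pos [375.2 -21.9 125.2] x [ 0.01  -0.008 -1.   ] y [ 1.    -0.01   0.011] z [-0.011 -1.     0.008] F [ 0.2  0.  -0.2] q [-0.18  0.22  2.19 -0.01  0.72 -0.16] w 0.5
the job is handed in; nothing more can be done
None
```

I pushed the egg to the middle of the disc with the closed fingertips, low at its foot. Then I turned the disc clockwise by its knob until the medallion was about 10° past the front, and pushed it back about 10° the other way. I handed in at 25.8 s with the gripper clear of everything.

**Last checks:**
- **Centring:** the wrist and top views both show the egg upright, its foot wholly inside the ring and about 1–2 mm off centre.
- **Medallion:** it faces straight out over the front edge to within about 2° in the wrist view, and the top view agrees.
- **Other things:** comparing the top pictures from before and after shows no change at the ballotin, ribbon, stamp, truffle or small egg. In the last picture the arm hides part of the tin, so the comparison could not confirm it. What shows of the tin looks in place, and the arm stayed well above it.

**One slip:** while I was lowering beside the egg, the fingertips pressed on the disc with about 22 N for a moment. I lifted them straight away and saw no effect.

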